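Clip a slide carrier onto the indexing stage and ratchet it to the line

ROBOT

A 6-joint arm with a two-finger parallel gripper is mounted at the origin on the work surface; the furniture and walls round the work are solid. World frame = base frame: x ahead of the robot, y to its left, z up, the work surface at z = 0. Lengths are in m, angles in degrees, forces in N, time in s.
With the tool pointing down it reaches from about 0.3 to 0.75 m from the base axis. Payload 8.5 kg.
Tool frame: the origin (TCP) lies on the centre line of the jaws, within the pads' length; the fingertips stand 19 mm ahead of it and the grasp point (between the pads) is the TCP (env.tcp_to_tips is the z of the fingertips in the tool frame, in m); z points along the fingers, y is the line along which they close (so a half turn about z gives the same grasp; the last joint's range is limited). The gripper opens to 85 mm and grips with 20 to 120 N. Pads are 22 mm wide; open, the fingers measure 114 mm over their backs; the gripper's body (76 mm by 85 mm) begins 54 mm behind the grasp point. The pads swing forward as they close: fully open they stand 13 mm farther back than shut.
Start: joints at [-12.336, 21.807, 74.336, -0, 83.858, -12.336], TCP at [0.55, 0, 0.22] pointing down, gripper open.
Joint ranges: [-178.18, 178.18], [-50.72, 133.34], [12.68, 142.11], [-81.47, 261.47], [9.98, 163.14], [-165.26, 165.26]. Speed limits (degrees/s): [136.94, 136.94, 180, 180, 180, 180].

INTERFACE

Orientations are given as a 3x3 rotation matrix whose columns are the frame's x, y, z axes.
In Python, from rig import env gives the robot as it stands.
- The arm moves only by the tool servo_tool, never from a script. Its argument "steps" is a list of rows, each an object of numbers: "tx", "ty", "tz": the shift along the world's x, y, z in cm; "yaw": the turn about the world's z in degrees; "claw": the finger opening in cm, from 0 to 8.54. In form: [{"tx": .., "ty": .., "tz": .., "yaw": .., "claw": ..}, ...]. A call has 1 to 20 rows; each row shifts and turns the commanded pose from where the row before left it; what a row does not reach is not made up. A row lasts 1/10 s, in which the tool goes at most 50 mm and 8.59 degrees, less where a joint would pass 70% of its speed; a pose out of reach is approached as far as the arm can. A call with a gripper value outside its range is refused whole. The fingers move at their own pace and stop on an object; "newtons" is the grip in N (left out, the last holds). Time passes only in rows, so rows that do not move let the fingers close. It gives the time, the measured TCP pose, the force, the opening and the grip force at its end, in the units of the state.
- env.observe(): the state, without advancing time (a new reading comes with each control period).
- env.get_image(name): name is "scene" or "side" or "wrist"; returns (picture, depth): 420x560x3 uint8, red, green, blue; 420x560 float32, m along the optical axis (not along the pixel's ray), 0 where there is no reading.
- env.camera_model(name): a dict with "fovy" (degrees; the focal length in pixels is half the picture's height over the tangent of half this angle, whatever the lens; pixels are square), "cx", "cy" (the principal point, pixels), "T" (4x4, takes a point from camera to world coordinates). Camera axes: x right, y down, z forward; pixel columns grow to the right and rows downward; lengths in m; the calibration is good to about 2 mm. A picture is of the moment at which its call begins: read the wrist's pose just before it. camera_model takes no time and is no camera call; for the wrist camera it gives the pose at the moment of the call.
- env.close_job(): hands the job in; it is judged then, once.
The state is a dict: "time_s": time; "q": joint angles; "qvel": joint speeds; "joint_efforts": joint torques, N m; "position": TCP position; "tool_rot": TCP orientation; "ft_force": force on the tool from outside, world axes, zero at the start; "wrist_torque": the same for the moment, N m; "grip_width": finger opening in m; "gripper_force": force on a finger pad.
Only numpy, scipy, OpenCV 4.12 (cv2) and the standard library are available. Lean on these libraries where they do the work, as an engineer would, in place of code of your own. Each camera call takes 0.05 s, during which the arm holds its last target. There are 200 camera calls.

TASK

Mount the longer of the two slide carriers on the indexing stage: swing the stage's spring clip up until it stays open, slide the carrier, front end first, along the channel and under the fixed bridge until it is fully home against the stop, then lower the clip onto it. After that pump the ratchet lever in full strokes, letting it come right back each time, until the stage's pointer stands at the dark line on the base, then let go so that the lever is back at rest. Leave the shorter carrier where it lies.

Things in the scene. Friction and masses are not known exactly. Their poses are not given: they have to be found in the camera images.
- fixture: Grey base plate 110 x 312 x 10 mm on the table, carrying the aluminium stage and, at its left end, the ratchet lever. Place and yaw vary. Fixture axes: z up, +y (within 0.2 rad of world +y, the robot's left) = the way a carrier is slid in; x across. Origin: underside, on the channel's midline.
- channel_end (a point): Middle of the stage's channel floor at the foot of the stop face, 24 mm above the table; fixture axes. The floor runs 145 mm back to its open end (-y). Rails 7 mm high lean outwards, 68 mm apart at the floor, 73 on top, and flare at the open end. A fixed bridge covers the floor from y = -19 mm to the stop, 14 mm above it (its top 21 mm). Friction holds the stage with about 14 N.
- clip_hinge (a point): Hinge axis of the spring clip, on the stage: 13 mm beyond the stop face in +y, 38 mm above the channel floor, on the midline; the axis runs along x.
- clip_grip (a point): Centre of the clip's thumb disc: dark steel, 28 mm diameter, 16 mm thick, flat faces to +x and -x: pinched from above across x it turns between the fingers. Arc of 60 mm radius about clip_hinge. Shut: 58 mm from the hinge towards -y, 52 mm above the channel floor. The arm is 14 mm wide; the foot, 40 mm wide, hangs 50 mm below the disc's centre.
- clip (a joint): Clip angle, rad: 0 = shut and empty (foot 2 mm over the floor), growing as the disc swings up and back towards +y; 1.25 = open stop. Over-centre spring: above about 0.7 it swings open and stays so by itself, below about 0.6 it is driven shut (about 5 N at the foot; about 6 N at the disc lifts it). Resting on a carrier it reads about 0.13.
- long_carrier_grip (a point): Fin of the longer carrier (to be mounted), an aluminium plate 64 (x) x 130 (y) x 10 mm with a glass slide on top, lying flat, about 0.16 kg. The upright fin is 10 mm thick (y), 36 wide (x), its top 60 mm above the underside. Point: middle of the fin, 40 mm above the underside, 25 mm from the rear edge, 105 mm behind the front edge. +y towards the front end.
- long_carrier_front (a point): Middle of the longer carrier's front edge, at its underside; axes as the plate. Home: at channel_end.
- short_carrier_grip (a point): The same point on the shorter carrier (alike but 95 mm long, the point 70 mm behind the front edge). The two carriers lie side by side to the right of the fixture, either one nearer to the robot. To be left alone.
- lever_hinge (a point): Pivot of the ratchet lever on the base, beyond the stage in +y, 16 mm above the table; the axis runs along x.
- lever_grip (a point): Centre of the lever's round black knob (26 mm diameter, 18 mm long, flat faces to +x and -x: pinched from above across x it turns between the fingers). Arc of 105 mm radius about lever_hinge; at rest the lever leans 0.33 rad from upright towards +y.
- lever (a joint): Lever angle, rad: 0 = rest, 0.66 = end of stroke, the knob having swung 68 mm towards -y. A light spring brings it back to 0 when let go; a stroke takes 6 to 8 N at the knob. Its pawl pushes the stage by a rack tooth on the stroke and rides over the teeth on the way back.
- stage (a joint): Stage position on the base, m, growing towards -y (the channel's open end), 0 to 0.058. Teeth 12 mm apart: full strokes leave it at about 0.012, 0.024, 0.036, 0.048 (give or take 3 mm), one tooth each (the first from wherever it stands to the next of these 6 mm or more ahead). Pointer at the line: 0.035. The lever cannot move it back.
- pointer (a point): Tip of the small dark pointer on the stage's side that faces the robot; it moves with the stage.
- index_line (a point): The dark raised line (12 x 3 mm) on the base's border on the robot's side, opposite which the pointer must stand: same fixture y.

How it is judged (in metres and radians):
On the way, in this order (a step that is already met when the one before it is completed fails the run):
1. the clip stands open by itself or in the hand (value of joint clip above 0.9 rad), for 0.2 s.
2. the longer carrier is home in the channel under the open clip (y of long_carrier_front in the frame of channel_end above -0.004 m and x of long_carrier_front in the frame of channel_end between -0.004 and 0.004 m and z of long_carrier_front in the frame of channel_end between -0.003 and 0.003 m and value of joint clip above 0.8 rad), for 0.2 s.
3. the clip is lowered onto the carrier (y of long_carrier_front in the frame of channel_end above -0.004 m and x of long_carrier_front in the frame of channel_end between -0.004 and 0.004 m and z of long_carrier_front in the frame of channel_end between -0.003 and 0.003 m and value of joint clip between 0.09 and 0.2 rad), for 0.2 s.
4. first stroke of the lever (value of joint lever above 0.42 rad).
5. the lever comes back (value of joint lever below 0.2 rad).
6. second stroke of the lever (value of joint lever above 0.42 rad).
At the end, for the whole second after the job is handed in: The longer carrier lies flat in the channel, its front within 4 mm of the stop and of the middle; the clip rests on it (0.09 to 0.20 rad); the pointer is within 5 mm of the line; the lever is back (under 0.1 rad), all at rest; the shorter carrier is within 30 mm of where it lay (all of step 3 and value of joint stage between 0.03 and 0.04 m and value of joint lever below 0.1 rad and velocity of joint stage below 0.01 m/s and distance of short_carrier_grip from where it was at the start of the episode below 0.03 m); the robot touches nothing.
It fails at once if the shorter carrier is moved by more than 30 mm (distance of short_carrier_grip from where it was at the start of the episode above 0.03 m).
It also fails if it takes over 72 s, if anything falls off the work surface, if the arm or the gripper's body presses on something with over 40 N, if the wrist force passes 120 N, or if a joint passes its speed limit or range.

## Working session

There is one attempt and no reset: what is moved stays moved. The work goes in short steps, Python scripts to look and compute and a tool call to move; the robot and the scene stay as the last step left them, time stands still between calls to the robot, and variables do not carry over. Pictures are saved under pics/ and viewed, at most 10 in all, crops included, and the job is handed in when it is done.

Besides the shell and the picture viewer there is one more tool, called after ">>>" as name([rows], argument=value, ...), one row to a line, values as JSON. servo_tool: Moves the arm, as the interface text tells. Its arguments: {"type":"object","properties":{"steps":{"type":"array"},"newtons":{"type":"number"}},"required":["steps"]}

```bash
mkdir -p pics
cat > h.py <<'E'
import numpy as np, cv2
from rig import env
def cloud(n):
    m=env.camera_model(n); im,d=env.get_image(n)
    f=210/np.tan(np.radians(m['fovy'])/2)
    v,u=np.mgrid[:420,:560]
    P=np.stack([(u-m['cx'])/f*d,(v-m['cy'])/f*d,d],-1)@m['T'][:3,:3].T+m['T'][:3,3]
    P[d==0]=np.nan
    return im,P
E
python3 - <<'E'
from h import *
for n in ['scene','side']:
    im,P=cloud(n); np.savez(n+'.npz',im=im,P=P); cv2.imwrite(f'pics/{n}0.png',im[...,::-1])
    print(n,env.camera_model(n)['T'].round(2).tolist(),np.isnan(P[...,0]).mean())
print(env.observe()['time_s'])
E
```

```text
scene [[-0.99, -0.11, 0.07, 0.34], [-0.13, 0.88, -0.46, 0.56], [-0.01, -0.47, -0.88, 1.1], [0.0, 0.0, 0.0, 1.0]] 0.004090136054421769
side [[0.86, -0.3, 0.41, -0.04], [-0.5, -0.51, 0.69, -0.78], [0.0, -0.8, -0.59, 0.76], [0.0, 0.0, 0.0, 1.0]] 0.004149659863945578
0.1
```

View pics/scene0.png

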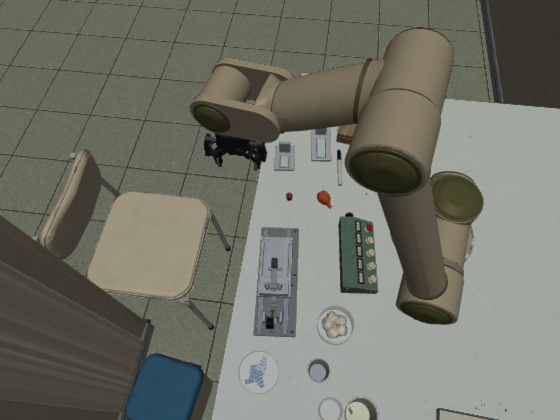

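View pics/side0.png

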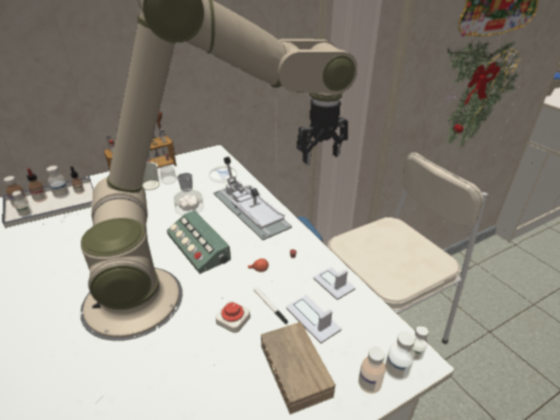

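The scene view shows the fixture at (276,282), with the lever end at (270,320), and the carriers at (285,155) and (320,143). In the side view the longer carrier is at (313,317), nearer the robot, and the shorter is at (335,282). Next I measure from the depth clouds.

Run:
```python
from h import *
s=np.load('scene.npz'); d=np.load('side.npz')
def rep(name,P,box,lo,hi):
    x0,x1,y0,y1=box
    Q=P[y0:y1,x0:x1].reshape(-1,3); Q=Q[(Q[:,2]>lo)&(Q[:,2]<hi)]
    r=cv2.minAreaRect((Q[:,:2]*1000).astype(np.float32)); print(name,len(Q),np.round(r[0],1),np.round(r[1],1),round(r[2],2),Q.mean(0).round(4))
for nm,z,bx in [('side long',d,(280,345,290,345)),('side short',d,(310,360,262,300)),('scene long',s,(305,335,120,164)),('scene short',s,(272,297,135,173))]:
    rep(nm+' plate',z['P'],bx,.005,.02); rep(nm+' fin',z['P'],bx,.03,.065)
for nm,z,bx in [('scene',s,(250,302,222,342)),('side',d,(205,295,145,240))]:
    for lo,hi in [(.006,.014),(.006,.1),(.02,.027),(.027,.034),(.04,.05),(.06,.1),(.1,.14)]: rep(f'{nm} fix {lo}',z['P'],bx,lo,hi)
T=s['P'][200:300,305:330,2]; print('table z',np.nanmedian(T), np.nanstd(T), np.nanmedian(d['P'][340:380,180:230,2]))
c=cv2.resize(s['im'][215:345,240:305],None,fx=4.5,fy=4.5,interpolation=2); e=cv2.resize(d['im'][140:245,200:300],None,fx=5,fy=5,interpolation=2)
o=np.zeros((600,800,3),np.uint8); o[:c.shape[0],:c.shape[1]]=c; o[:e.shape[0],295:795]=e[:, :500]
cv2.imwrite('pics/crop.png',o[...,::-1])
```

```text
side long plate 1241 [ 383.1 -259.7] [171.4 140.7] 26.33 [ 0.355  -0.2721  0.0101]
side long fin 718 [ 303.1 -327.7] [ 64.2 134.4] 77.96 [ 0.2904 -0.3199  0.0469]
side short plate 577 [ 463.4 -206.3] [66.8 96.8] 6.42 [ 0.4588 -0.2094  0.0101]
side short fin 134 [ 465.8 -229.8] [37.2 11.3] 2.26 [ 0.4629 -0.2317  0.0487]
scene long plate 571 [ 362.4 -270.4] [ 86.7 134.3] 9.32 [ 0.3527 -0.2649  0.0096]
scene long fin 29 [ 356.4 -309.9] [32.8  5.9] 2.27 [ 0.3544 -0.3093  0.0372]
scene short plate 415 [ 465.6 -215. ] [ 63.8 120.2] 5.88 [ 0.4635 -0.1976  0.0096]
scene short fin 89 [ 467.7 -226.2] [32.4 12.4] 7.65 [ 0.4673 -0.2244  0.0485]
scene fix 0.006 1816 [440.1 203. ] [137.5 314.1] 6.79 [0.4166 0.2375 0.0099]
scene fix 0.006 4100 [440.1 203. ] [137.5 314.1] 6.79 [0.4273 0.2142 0.0234]
scene fix 0.02 1045 [433.  216.6] [ 93.7 266.3] 5.89 [0.4388 0.1628 0.0235]
scene fix 0.027 285 [435.3 217.3] [ 88.9 263.1] 4.99 [0.4392 0.1746 0.0299]
scene fix 0.04 346 [430.3 268.5] [ 77.2 118.1] 4.45 [0.4311 0.244  0.0456]
scene fix 0.06 253 [430.4 255.6] [ 41.8 164.5] 9.54 [0.4335 0.2245 0.0704]
scene fix 0.1 87 [422.5 350.8] [16.7 24.1] 7.76 [0.4222 0.3519 0.1248]
side fix 0.006 909 [430.6 368.5] [656.6 140.5] 88.97 [0.4146 0.2127 0.01  ]
side fix 0.006 2609 [366.8 369.7] [656.6 268. ] 88.97 [0.4125 0.1954 0.0271]
side fix 0.02 703 [430.4 214.2] [ 89.7 268. ] 7.09 [0.4354 0.1581 0.0237]
side fix 0.027 180 [434.7 206.1] [ 90.1 242.3] 5.29 [0.4347 0.1831 0.0302]
side fix 0.04 176 [429.2 255.1] [ 77.8 159.3] 5.75 [0.4192 0.2458 0.0455]
side fix 0.06 193 [431.9 258.3] [ 45.6 179.9] 0.87 [0.4297 0.2423 0.0734]
side fix 0.1 60 [422.  345.8] [21.  25.1] 12.18 [0.4205 0.3426 0.1178]
table z -0.0005868761258847055 0.0038301850471333544 7.407664669867309e-05
```

View pics/crop.png

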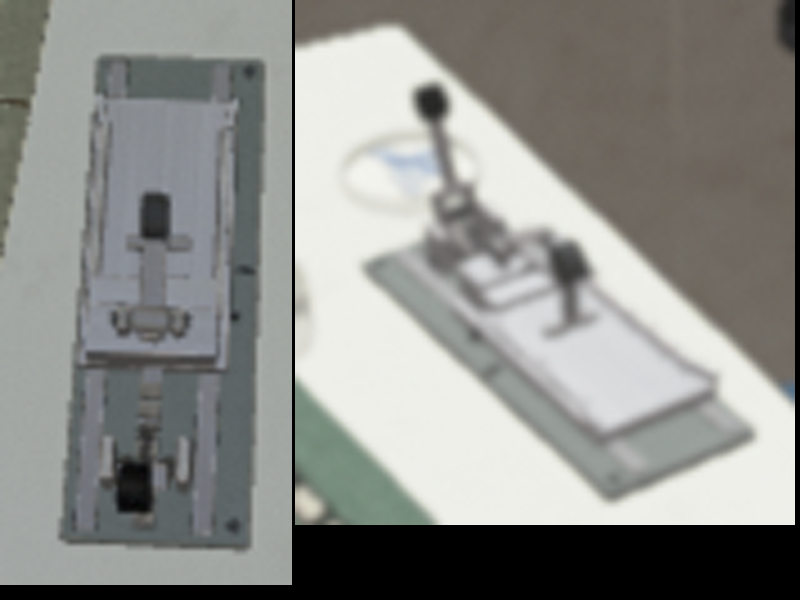

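The crop shows the disc at about (155,215), the bridge and hinge at about (150,300), the knob at (133,487), and the pointer and line at (235,317) and (245,270) in the left-hand panel. Next come the disc and knob positions and the tool pose.

```bash
cat >> h.py <<'E'
def comps(mask,mn=30):
    n,l,st,c=cv2.connectedComponentsWithStats(mask.astype(np.uint8))
    return [l==i for i in range(1,n) if st[i,4]>=mn]
def rect(Q):
    r=cv2.minAreaRect((Q[:,:2]*1000).astype(np.float32)); return np.round(r[0],1),np.round(r[1],1),round(r[2],2)
E
python3 - <<'E'
from h import *
o=env.observe(); print(o['tool_rot'].round(3) if hasattr(o['tool_rot'],'round') else o['tool_rot'],o['ft_force'],o['grip_width'],env.camera_model('wrist')['T'].round(3).tolist(),env.camera_model('wrist')['fovy'])
for n in ['scene','side']:
    z=np.load(n+'.npz'); im,P=z['im'],z['P']
    ok=(P[...,0]>.25)&(P[...,0]<.6)&(P[...,1]>0)&(P[...,1]<.45)
    for c in comps(ok&(P[...,2]>.05)&(im.max(-1)<75),8): print(n,'dark',c.sum(),P[c].min(0).round(3),P[c].max(0).round(3),P[c].mean(0).round(4))
    ok=(P[...,0]>.28)&(P[...,0]<.52)&(P[...,1]>-.36)&(P[...,1]<-.1)&(P[...,2]>.005)&(P[...,2]<.07)
    for c in comps(ok,200):
        Q=P[c]; pl=Q[Q[:,2]<.016]; print(n,'plate',len(pl),rect(pl), 'fin',rect(Q[Q[:,2]>.035]) if (Q[:,2]>.035).sum()>5 else '')
E
```

```text
[[ 0.     1.    -0.001]
 [ 1.    -0.     0.   ]
 [ 0.    -0.001 -1.   ]] [-0.28181759  0.27926322  0.21756041] 0.08494111126860962 [[1.0, 0.001, -0.002, 0.549], [0.0, -0.965, -0.262, 0.066], [-0.002, 0.262, -0.965, 0.373], [0.0, 0.0, 0.0, 1.0]] 68.14775666388078
scene dark 31 [0.258 0.003 0.638] [0.266 0.038 0.652] [0.262  0.0206 0.6455]
scene dark 80 [0.282 0.023 0.629] [0.298 0.079 0.642] [0.2926 0.0545 0.6394]
scene dark 29 [0.276 0.091 0.636] [0.286 0.131 0.653] [0.281  0.1067 0.645 ]
scene dark 6140 [0.25  0.    0.243] [0.6   0.254 0.682] [0.4153 0.118  0.5269]
scene dark 18 [0.507 0.    0.48 ] [0.511 0.013 0.497] [0.5091 0.0059 0.4903]
scene dark 12 [0.262 0.103 0.051] [0.264 0.135 0.055] [0.2628 0.1196 0.0531]
scene dark 52 [0.43  0.173 0.077] [0.445 0.197 0.093] [0.4376 0.1873 0.0859]
scene dark 18 [0.254 0.168 0.05 ] [0.257 0.214 0.056] [0.2553 0.1906 0.0531]
scene dark 88 [0.413 0.322 0.051] [0.439 0.363 0.131] [0.4224 0.3515 0.124 ]
scene plate 556 (array([ 352.7, -273.1]), array([ 63.4, 134.9]), 5.94) fin (array([ 356.5, -309.9]), array([32.8,  5.8]), 2.59)
scene plate 40
[... 352 characters left out ...]
 52 [0.476 0.    0.296] [0.488 0.01  0.348] [0.481  0.0059 0.3188]
side dark 52 [0.504 0.    0.292] [0.524 0.02  0.331] [0.5128 0.0087 0.3096]
side dark 25 [0.591 0.    0.249] [0.596 0.009 0.288] [0.5931 0.0036 0.2699]
side dark 10 [0.493 0.001 0.255] [0.495 0.004 0.281] [0.494  0.0019 0.2677]
side dark 21 [0.413 0.332 0.112] [0.427 0.351 0.127] [0.4202 0.3396 0.1207]
side dark 20 [0.428 0.168 0.069] [0.44  0.181 0.089] [0.4332 0.1737 0.0794]
side plate 565 (array([ 463.4, -206.3]), array([66.8, 96.8]), 6.42) fin (array([ 465.8, -229.8]), array([37.2, 11.3]), 2.26)
side plate 1061 (array([ 351.9, -274.4]), array([ 66. , 132.2]), 6.04) fin (array([ 321.6, -333. ]), array([66.9, 95.9]), 77.96)
```

>>> servo_tool([
  {"tx": -2.4,"ty": 3.4,"tz": 1.6,"yaw": 1.2,"claw": 8.5},
  {"tx": -2.4,"ty": 3.4,"tz": 1.6,"yaw": 1.2},
  {"tx": -2.4,"ty": 3.4,"tz": 1.6,"yaw": 1.2},
  {"tx": -2.4,"ty": 3.4,"tz": 1.6,"yaw": 1.2},
  {"tx": -2.4,"ty": 3.4,"yaw": 1.2},
  {},
  {},
])

```text
invalid input at $.steps[1]: expected keys tx, ty, tz, yaw, claw
```

```bash
cat > look.py <<'E'
import sys
from h import *
t=sys.argv[1]
im,P=cloud('wrist'); np.savez(t+'.npz',im=im,P=P); m=env.camera_model('wrist'); np.save(t+'_T.npy',m['T'])
cv2.imwrite(f'pics/{t}.png',im[...,::-1])
o=env.observe(); print(o['time_s'],np.round(o['position'],4),np.round(o['tool_rot'],3)[:,1],m['T'][:3,3].round(3),np.isnan(P[...,0]).mean())
E
python3 look.py w1
python3 - <<'E'
from h import *
z=np.load('w1.npz'); im,P=z['im'],z['P']
ok=(P[...,0]>.33)&(P[...,0]<.53)&(P[...,1]>-.02)&(P[...,1]<.42)
for c in comps(ok&(P[...,2]>.05)&(im.max(-1)<80),20): print('dark',c.sum(),P[c].min(0).round(4),P[c].max(0).round(4),P[c].mean(0).round(4))
for lo,hi in [(.006,.014),(.02,.027),(.0275,.034),(.04,.05)]:
    for c in comps(ok&(P[...,2]>lo)&(P[...,2]<hi),150): print(lo,c.sum(),rect(P[c]),P[c].mean(0).round(4))
E
```

```text
0.15 [0.5498 0.     0.2192] [ 1.    -0.    -0.001] [0.549 0.066 0.373] 0.003949829931972789
dark 19381 [ 0.4737 -0.0134  0.2436] [0.53   0.021  0.3333] [0.5008 0.008  0.3012]
dark 29 [0.5283 0.0093 0.3079] [0.53   0.0113 0.3116] [0.5294 0.0102 0.3097]
0.006 4800 (array([435.3, 121. ]), array([109.8, 150.6]), 5.19) [0.4323 0.0888 0.0099]
0.02 7505 (array([441.4, 136.4]), array([ 88.1, 106. ]), 4.99) [0.4398 0.1344 0.0237]
0.02 434 (array([483.3, 141.4]), array([ 5. , 90.3]), 5.54) [0.4832 0.1459 0.0232]
0.0275 737 (array([402.1, 133. ]), array([ 10.2, 102.8]), 2.5) [0.4024 0.1355 0.03  ]
0.0275 212 (array([436.9, 180.9]), array([40.1,  5.1]), 2.32) [0.4357 0.1806 0.0319]
0.0275 612 (array([479.8, 136.7]), array([ 9.7, 96.4]), 8.19) [0.4801 0.1384 0.0302]
```

View pics/w1.png

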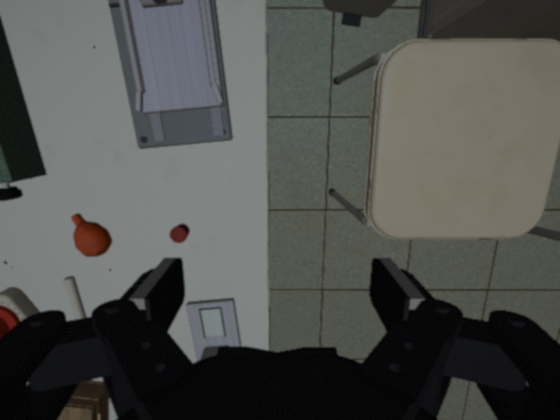

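The move was refused because each row needs every key. The picture shows the fixture's open end at the top left (170,70) and the gripper at the bottom, so the camera looks ahead of the tool in +y. I'll view from further back.

>>> servo_tool([
  {"tx": -3,"ty": 2,"tz": 2,"yaw": 1.3,"claw": 8.5},
  {"tx": -3,"ty": 2,"tz": 2,"yaw": 1.3,"claw": 8.5},
  {"tx": -3,"ty": 2,"tz": 2,"yaw": 1.3,"claw": 8.5},
  {"tx": -2.5,"ty": 2,"tz": 2,"yaw": 1.3,"claw": 8.5},
  {"tx": 0,"ty": 0,"tz": 0,"yaw": 0,"claw": 8.5},
  {"tx": 0,"ty": 0,"tz": 0,"yaw": 0,"claw": 8.5},
])

```text
time_s: 0.75
position: [0.435, 0.0801, 0.2997]
tool_rot: [[-0.091, 0.996, 0.001], [0.996, 0.091, -0.0], [-0.0, 0.001, -1.0]]
ft_force: [0.4, -0.7, -0.1]
grip_width: 0.085
gripper_force: 0.0
```

```bash
python3 look.py w2
python3 - <<'E'
from h import *
z=np.load('w2.npz'); im,P=z['im'],z['P']
ok=(P[...,0]>.33)&(P[...,0]<.53)&(P[...,1]>-.02)&(P[...,1]<.42)&(P[...,2]<.2)
for c in comps(ok&(P[...,2]>.05)&(im.max(-1)<80),20): print('dark',c.sum(),P[c].min(0).round(4),P[c].max(0).round(4),P[c].mean(0).round(4))
for lo,hi in [(.006,.2),(.006,.014),(.02,.027),(.0275,.034),(.04,.05)]:
    for c in comps(ok&(P[...,2]>lo)&(P[...,2]<hi),150): print(lo,c.sum(),rect(P[c]),P[c].mean(0).round(4))
E
```

```text
0.8 [0.4353 0.0797 0.299 ] [ 0.996  0.09  -0.001] [0.429 0.146 0.453] 0.004009353741496599
dark 180 [0.4094 0.2313 0.0548] [0.4501 0.2458 0.07  ] [0.4289 0.236  0.0647]
dark 21 [0.4508 0.2392 0.0617] [0.4537 0.2455 0.066 ] [0.4522 0.2422 0.065 ]
dark 347 [0.4283 0.1695 0.0641] [0.4451 0.1991 0.0915] [0.4366 0.1823 0.0867]
0.006 15877 (array([430.2, 172.9]), array([110. , 252.5]), 5.18) [0.429  0.1804 0.0263]
0.006 4624 (array([429.6, 172.9]), array([109.4, 252.4]), 5.33) [0.407  0.1617 0.0099]
0.006 920 (array([455.2, 281.3]), array([40.7, 40.6]), 5.85) [0.4547 0.2855 0.0102]
0.02 259 (array([427.6, 279.4]), array([11.2, 29.4]), 5.93) [0.4277 0.279  0.0237]
0.02 331 (array([390.9, 173.5]), array([  9.1, 159.7]), 4.15) [0.3926 0.1849 0.0233]
0.02 265 (array([479.7, 184. ]), array([  3.8, 154.1]), 5.2) [0.4794 0.1888 0.0232]
0.02 4831 (array([439.4, 147.7]), array([ 83.5, 128. ]), 5.11) [0.4397 0.1446 0.0236]
0.0275 475 (array([400.5, 152.7]), array([  9.2, 143. ]), 3.0) [0.4004 0.15   0.0301]
0.0275 453 (array([477.4, 151.6]), array([ 10.5, 126.7]), 7.79) [0.4777 0.1542 0.03  ]
0.04 1767 (array([431.8, 232.9]), array([78. , 48.4]), 5.15) [0.4313 0.2299 0.0467]
```

View pics/w2.png

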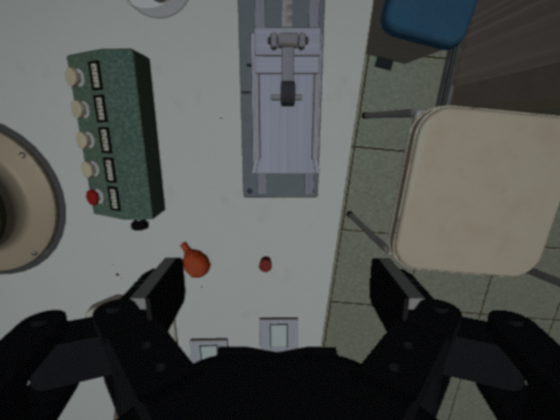

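The wrist view shows the disc at (288,92), the bridge at (288,45) and the open end at (285,170). The fixture yaw comes out at 5.2° and the midline fits agree. I go to the disc next.

>>> servo_tool([
  {"tx": 0,"ty": 3.5,"tz": -3,"yaw": 0,"claw": 4},
  {"tx": 0.1,"ty": 3.5,"tz": -4,"yaw": 0,"claw": 4},
  {"tx": 0,"ty": 3.4,"tz": -4,"yaw": 0,"claw": 4},
  {"tx": 0,"ty": 0,"tz": -4,"yaw": 0,"claw": 4},
  {"tx": 0,"ty": 0,"tz": -4,"yaw": 0,"claw": 4},
  {"tx": 0,"ty": 0,"tz": -3.1,"yaw": 0,"claw": 4},
  {"tx": 0,"ty": 0,"tz": 0,"yaw": 0,"claw": 4},
  {"tx": 0,"ty": 0,"tz": 0,"yaw": 0,"claw": 1},
  {"tx": 0,"ty": 0,"tz": 0,"yaw": 0,"claw": 1},
  {"tx": 0,"ty": 0,"tz": 0,"yaw": 0,"claw": 1},
  {"tx": 0,"ty": 0,"tz": 0,"yaw": 0,"claw": 1},
], newtons=30)

```text
time_s: 1.9
position: [0.4364, 0.1803, 0.0839]
tool_rot: [[-0.091, 0.996, 0.002], [0.996, 0.091, 0.0], [0.0, 0.002, -1.0]]
ft_force: [-0.0, -0.8, -0.5]
grip_width: 0.0103
gripper_force: 0.0
```

```bash
python3 look.py w3
python3 - <<'E'
from h import *
o=env.observe(); print(o['grip_width'],o['gripper_force'],o['ft_force'])
im,P=cloud('side'); cv2.imwrite('pics/s3.png',im[...,::-1])
w=cv2.imread('pics/w3.png'); c=cv2.resize(im[120:240,190:310,::-1],(400,400))
cv2.imwrite('pics/c3.png',np.hstack([cv2.resize(w[120:],(747*1//2+0,400)) ,c]))
E
```

```text
1.95 [0.4363 0.1804 0.0837] [0.996 0.091 0.002] [0.429 0.246 0.238] 0.0038477891156462585
0.010003602271838977 0.0 [ 0.41708828 -0.18558588 -0.40941651]
```

View pics/c3.png

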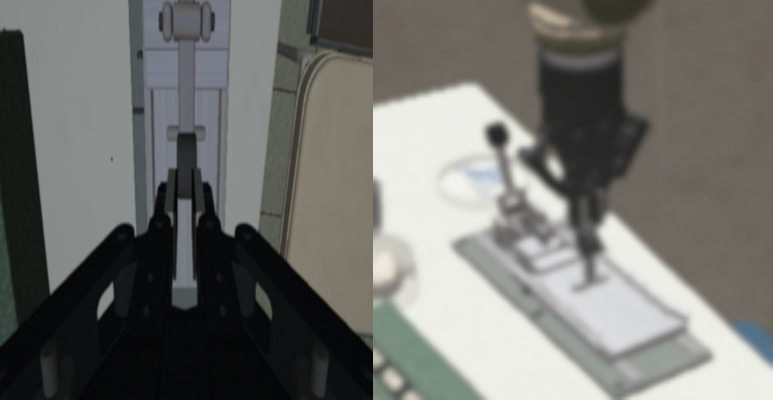

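The wrist crop shows the disc at (187,150) ahead (+y) of the closed pads at (187,190), so the grasp missed. I'll measure it here.

Run:
```python
from h import *
z=np.load('w3.npz'); im,P=z['im'],z['P']
# column through the disc: full-res col ~ 187*560/373=281
for r in range(225,330,5): print(r,im[r,281],P[r,281].round(4), P[r,266].round(3))
```

```text
225 [31 33 33] [0.4363 0.1957 0.0801] [0.428 0.195 0.081]
230 [37 37 38] [0.4364 0.194  0.0835] [0.429 0.194 0.084]
235 [42 43 45] [0.4365 0.1924 0.0869] [0.429 0.191 0.086]
240 [43 45 48] [0.4368 0.1898 0.0872] [0.429 0.189 0.087]
245 [40 43 48] [0.437  0.1877 0.0888] [0.429 0.187 0.088]
250 [41 45 49] [0.4372 0.1853 0.0897] [0.43  0.189 0.099]
255 [41 44 47] [0.4375 0.1819 0.0881] [0.43  0.187 0.101]
260 [41 44 45] [0.4377 0.1799 0.09  ] [0.43  0.184 0.101]
265 [36 37 38] [0.4381 0.1758 0.0871] [0.43  0.182 0.102]
270 [103 107 115] [0.4422 0.1422 0.0238] [0.43  0.18  0.103]
275 [115 120 129] [0.4425 0.1385 0.0245] [0.431 0.177 0.102]
280 [114 119 128] [0.443  0.134  0.0238] [0.431 0.175 0.104]
285 [115 118 128] [0.4434 0.1297 0.0237] [0.431 0.172 0.104]
290 [115 119 128] [0.4438 0.125  0.0228] [0.431 0.17  0.105]
295 [114 119 128] [0.4442 0.1212 0.0238] [0.433 0.119 0.022]
300 [115 120 128] [0.4445 0.1177 0.0252] [0.433 0.116 0.023]
305 [114 118 127] [0.4451 0.112  0.0228] [0.433 0.112 0.024]
310 [114 119 127] [0.4454 0.1084 0.0241] [0.434 0.107 0.024]
315 [114 119 127] [0.4458 0.1038 0.0239] [0.434 0.103 0.024]
320 [115 119 127] [0.4463 0.099  0.0234] [0.434 0.099 0.025]
325 [115 119 127] [0.4467 0.0944 0.0233] [0.435 0.094 0.024]
```

Run:
```python
from h import *
z=np.load('w3.npz'); im,P=z['im'],z['P']
for r in (235,250,262,275):
    print(r,[(c,int(im[r,c].mean()),*(P[r,c]*1000).round(0).astype(int)) for c in range(244,320,4)])
```

```text
235 [(244, 127, np.int64(413), np.int64(168), np.int64(24)), (248, 126, np.int64(416), np.int64(168), np.int64(23)), (252, 125, np.int64(418), np.int64(168), np.int64(24)), (256, 127, np.int64(421), np.int64(168), np.int64(23)), (260, 126, np.int64(424), np.int64(169), np.int64(24)), (264, 114, np.int64(427), np.int64(169), np.int64(24)), (268, 44, np.int64(430), np.int64(191), np.int64(86)), (272, 43, np.int64(432), np.int64(192), np.int64(87)), (276, 43, np.int64(434), np.int64(192), np.int64(86)), (280, 43, np.int64(436), np.int64(192), np.int64(86)), (284, 41, np.int64(438), np.int64(192), np.int64(86)), (288, 41, np.int64(440), np.int64(192), np.int64(86)), (292, 41, np.int64(442), np.int64(193), np.int64(87)), (296, 104, np.int64(450), np.int64(171), np.int64(23)), (300, 122, np.int64(454), np.int64(171), np.int64(23)), (304, 129, np.int64(456), np.int64(172), np.int64(25)), (308, 127, np.int64(459), np.int64(172), np.int64(23)), (312, 123, np.int64(462), np.int64(172), np.int64(23)), (316, 124, np.int64(-9223372036854775808), np.int64(-9223372036854775808), np.int64(-922337203
[... 2562 characters left out ...]
.int64(137), np.int64(23)), (276, 126, np.int64(439), np.int64(137), np.int64(23)), (280, 122, np.int64(442), np.int64(138), np.int64(24)), (284, 124, np.int64(445), np.int64(138), np.int64(24)), (288, 37, np.int64(440), np.int64(184), np.int64(115)), (292, 7, np.int64(440), np.int64(192), np.int64(129)), (296, 47, np.int64(442), np.int64(192), np.int64(130)), (300, 47, np.int64(443), np.int64(192), np.int64(130)), (304, 49, np.int64(445), np.int64(192), np.int64(129)), (308, 17, np.int64(448), np.int64(188), np.int64(121)), (312, 9, np.int64(449), np.int64(188), np.int64(121)), (316, 8, np.int64(451), np.int64(188), np.int64(121))]<stdin>:4: RuntimeWarning: invalid value encountered in cast
```

>>> servo_tool([
  {"tx": 0,"ty": 0.2,"tz": -0.6,"yaw": 0,"claw": 0.6},
  {"tx": 0,"ty": 0,"tz": 0,"yaw": 0,"claw": 0.6},
  {"tx": 0,"ty": 0,"tz": 0,"yaw": 0,"claw": 0.6},
], newtons=30)

```text
time_s: 2.3
position: [0.4367, 0.1821, 0.0781]
tool_rot: [[-0.091, 0.996, 0.003], [0.996, 0.091, -0.001], [-0.001, 0.003, -1.0]]
ft_force: [-3.2, -4.2, 16.9]
grip_width: 0.0059
gripper_force: 8.3
```

The closed fingers press on top of the disc, with their ends seen near z≈0.10. So the tips are not where I assumed.

>>> servo_tool([
  {"tx": 0,"ty": 0,"tz": 3,"yaw": 0,"claw": 3.5},
  {"tx": 0,"ty": 0,"tz": 2,"yaw": 0,"claw": 3.5},
  {"tx": 0,"ty": 0,"tz": 0,"yaw": 0,"claw": 3.5},
  {"tx": 0,"ty": 0,"tz": 0,"yaw": 0,"claw": 3.5},
  {"tx": 0,"ty": 0,"tz": 0,"yaw": 0,"claw": 3.5},
])

```text
time_s: 2.8
position: [0.4354, 0.1823, 0.1258]
tool_rot: [[-0.091, 0.996, -0.002], [0.996, 0.091, -0.0], [-0.0, -0.002, -1.0]]
ft_force: [-0.2, -1.1, -0.3]
grip_width: 0.0352
gripper_force: 0.0
```

```bash
python3 look.py w4
python3 - <<'E'
from h import *
o=env.observe(); print('tips',env.tcp_to_tips,o['grip_width'],o['ft_force'],o['q'])
z=np.load('w4.npz'); im,P=z['im'],z['P']; y,x=o['position'][1],o['position'][0]
m=(abs(P[...,0]-x)<.06)&(abs(P[...,1]-y)<.03)&(P[...,2]>.094); print('finger lowest',np.percentile(P[m][:,2],[0.2,1,5]).round(4), P[m][np.argsort(P[m][:,2])[:5]].round(3).tolist())
im,P=cloud('side'); m=(abs(P[...,0]-x)<.06)&(abs(P[...,1]-y)<.03)&(P[...,2]>.094); print('side',np.sort(P[m][:,2])[:8].round(3))
im,P=cloud('scene'); ok=(abs(P[...,0]-.43)<.05)&(abs(P[...,1]-.182)<.02); print(np.sort(P[ok][:,2])[-5:])
E
```

```text
2.85 [0.4354 0.1823 0.1259] [ 0.996  0.091 -0.002] [0.429 0.248 0.28 ] 0.003792517006802721
tips 0.019 0.035093223518088607 [-0.33772848 -0.04443272 -0.63690366] [8.29973959e+00 1.98262214e+01 9.49034981e+01 7.92158113e-04
 6.53876202e+01 3.09836151e+00]
finger lowest [0.1425 0.15   0.175 ] [[0.452, 0.186, 0.138], [0.417, 0.184, 0.138], [0.452, 0.186, 0.138], [0.451, 0.187, 0.138], [0.417, 0.18, 0.138]]
side [0.138 0.138 0.139 0.14  0.14  0.14  0.141 0.141]
[0.43897981 0.43923923 0.43929788 0.43999986 0.44041864]
```

The wrist and side cameras agree that the real fingertips are about 12 mm above the reported TCP (tips at 0.138, reported 0.126). The spec says 19 mm below. The contact force on the disc top (0.090) fits this too, so every z target needs a −31 mm correction. I'll regrasp with that.

>>> servo_tool([
  {"tx": 0.13,"ty": 0.1,"tz": -2.5,"yaw": 0,"claw": 3.5},
  {"tx": 0,"ty": 0,"tz": -2.5,"yaw": 0,"claw": 3.5},
  {"tx": 0,"ty": 0,"tz": -2,"yaw": 0,"claw": 3.5},
  {"tx": 0,"ty": 0,"tz": -1,"yaw": 0,"claw": 3.5},
  {"tx": 0,"ty": 0,"tz": 0,"yaw": 0,"claw": 1},
  {"tx": 0,"ty": 0,"tz": 0,"yaw": 0,"claw": 1},
  {"tx": 0,"ty": 0,"tz": 0,"yaw": 0,"claw": 1},
  {"tx": 0,"ty": 0,"tz": 0,"yaw": 0,"claw": 1},
], newtons=30)

```text
time_s: 3.75
position: [0.4378, 0.1834, 0.0471]
tool_rot: [[-0.091, 0.996, 0.001], [0.996, 0.091, 0.0], [0.0, 0.001, -1.0]]
ft_force: [5.1, 2.2, -12.0]
grip_width: 0.0155
gripper_force: 32.4
```

Gripped at 15.5 mm. Now the arc.

>>> servo_tool([
  {"tx": -0.02,"ty": 0.27,"tz": 0.86,"yaw": 0,"claw": 1},
  {"tx": -0.04,"ty": 0.41,"tz": 0.8,"yaw": 0,"claw": 1},
  {"tx": -0.05,"ty": 0.51,"tz": 0.74,"yaw": 0,"claw": 1},
  {"tx": -0.06,"ty": 0.63,"tz": 0.65,"yaw": 0,"claw": 1},
  {"tx": -0.06,"ty": 0.71,"tz": 0.55,"yaw": 0,"claw": 1},
  {"tx": -0.07,"ty": 0.78,"tz": 0.44,"yaw": 0,"claw": 1},
  {"tx": -0.08,"ty": 0.84,"tz": 0.31,"yaw": 0,"claw": 1},
  {"tx": -0.05,"ty": 0.58,"tz": 0.14,"yaw": 0,"claw": 1},
  {"tx": 0,"ty": 0,"tz": 0,"yaw": 0,"claw": 1},
  {"tx": 0,"ty": 0,"tz": 0,"yaw": 0,"claw": 1},
])

```text
time_s: 4.75
position: [0.4337, 0.2307, 0.0929]
tool_rot: [[-0.091, 0.996, 0.003], [0.996, 0.091, 0.001], [0.001, 0.003, -1.0]]
ft_force: [1.9, -0.6, 6.7]
grip_width: 0.0149
gripper_force: 30.9
```

>>> servo_tool([
  {"tx": 0,"ty": 0,"tz": 0,"yaw": 0,"claw": 4},
  {"tx": 0,"ty": 0,"tz": 0,"yaw": 0,"claw": 4},
  {"tx": 0,"ty": 0,"tz": 0,"yaw": 0,"claw": 4},
  {"tx": 0,"ty": 0,"tz": 4,"yaw": 0,"claw": 4},
  {"tx": 0,"ty": 0,"tz": 4.5,"yaw": 0,"claw": 4},
  {"tx": -0.3,"ty": -4,"tz": 3,"yaw": 0,"claw": 4},
  {"tx": -0.8,"ty": -4.8,"tz": 1,"yaw": 0,"claw": 4},
  {"tx": -0.8,"ty": -4.8,"tz": 0,"yaw": 0,"claw": 4},
  {"tx": -0.8,"ty": -4.8,"tz": 0,"yaw": 0,"claw": 4},
  {"tx": -0.8,"ty": -4.8,"tz": 0,"yaw": 0,"claw": 4},
  {"tx": -0.8,"ty": -4.8,"tz": 0,"yaw": 0,"claw": 4},
  {"tx": -0.8,"ty": -4.8,"tz": 0,"yaw": 0,"claw": 4},
  {"tx": -0.8,"ty": -4.8,"tz": 0,"yaw": 0,"claw": 4},
  {"tx": -0.8,"ty": -4.8,"tz": 0,"yaw": 0,"claw": 4},
  {"tx": -0.8,"ty": -4.8,"tz": 0,"yaw": 0,"claw": 4},
  {"tx": -0.8,"ty": -4.8,"tz": 0,"yaw": 0,"claw": 4},
  {"tx": 0,"ty": -4.8,"tz": 0,"yaw": 0,"claw": 4},
  {"tx": 0,"ty": 0,"tz": 0,"yaw": 0,"claw": 4},
  {"tx": 0,"ty": 0,"tz": 0,"yaw": 0,"claw": 4},
])

```text
time_s: 6.65
position: [0.3495, -0.3376, 0.2161]
tool_rot: [[-0.089, 0.996, -0.001], [0.996, 0.089, 0.002], [0.002, -0.001, -1.0]]
ft_force: [0.2, 1.1, -0.2]
grip_width: 0.0396
gripper_force: 0.0
```

```bash
python3 look.py w5
python3 - <<'E'
from h import *
z=np.load('w5.npz'); im,P=z['im'],z['P']
ok=(P[...,0]>.28)&(P[...,0]<.53)&(P[...,1]>-.40)&(P[...,1]<-.1)&(P[...,2]>.005)&(P[...,2]<.07)
for c in comps(ok,200):
    Q=P[c]; pl=Q[Q[:,2]<.016]; f=Q[Q[:,2]>.035]; print('plate',len(pl),rect(pl), 'fin',rect(f) if len(f)>5 else '', 'fintop',rect(Q[Q[:,2]>.056]) if (Q[:,2]>.056).sum()>5 else '')
im,P=cloud('side'); cv2.imwrite('pics/s5.png',im[...,::-1])
ok=(P[...,0]>.38)&(P[...,0]<.48)&(P[...,1]>.1)&(P[...,1]<.42)&(P[...,2]>.09)
for c in comps(ok,5): print(c.sum(),P[c].mean(0).round(4),P[c].max(0).round(3))
E
```

```text
6.7 [ 0.3497 -0.3368  0.2164] [ 0.996  0.09  -0.   ] [ 0.343 -0.271  0.37 ] 0.0037670068027210886
plate 1112 (array([ 285. , -204.7]), array([ 13. , 104.8]), 5.87) fin  fintop 
plate 5116 (array([ 462.6, -205.9]), array([64.5, 94.1]), 5.2) fin (array([ 464.8, -228.9]), array([36. ,  9.6]), 5.0) fintop (array([ 464.8, -228.6]), array([36. ,  9.1]), 5.0)
plate 6267 (array([ 351.2, -274.6]), array([ 64.1, 130.3]), 6.18) fin (array([ 355.4, -313.9]), array([34.7, 10. ]), 7.68) fintop (array([ 355.5, -314.2]), array([34.4, 10. ]), 6.13)
plate 78 (array([ 294.4, -345.8]), array([ 18.1, 106.5]), 1.42) fin (array([ 284.3, -346.4]), array([106.1,  22.3]), 82.29) fintop 
74 [0.4207 0.3418 0.1135] [0.433 0.356 0.129]
133 [0.432  0.2161 0.1163] [0.454 0.251 0.135]
```

View pics/w5.png

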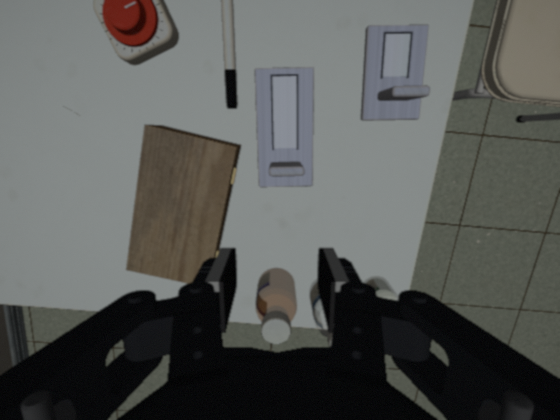

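The clip stays open: clip points reach z≈0.135 at y≈0.25. The wrist view shows the long carrier at (285,127), its fin at (287,170), and a bottle behind it near (277,300), whose clearance I'll check before descending.

Run:
```python
from h import *
im,P=cloud('side')
ok=(P[...,0]>.27)&(P[...,0]<.46)&(P[...,1]>-.5)&(P[...,1]<-.33)&(P[...,2]>.02)&(P[...,2]<.16)
for c in comps(ok,20): print(c.sum(),P[c].min(0).round(3),P[c].max(0).round(3))
```

```text
531 [ 0.27  -0.459  0.021] [ 0.298 -0.33   0.05 ]
1765 [ 0.335 -0.5    0.02 ] [ 0.45  -0.45   0.109]
```

>>> servo_tool([
  {"tx": 0.2,"ty": 0.8,"tz": 0,"yaw": -8.1,"claw": 4},
  {"tx": 0.2,"ty": 0.8,"tz": 0,"yaw": -8.1,"claw": 4},
  {"tx": 0.2,"ty": 0.7,"tz": 0,"yaw": -8.1,"claw": 4},
  {"tx": 0,"ty": 0,"tz": 0,"yaw": -8.1,"claw": 4},
  {"tx": 0,"ty": 0,"tz": 0,"yaw": -8.1,"claw": 4},
  {"tx": 0,"ty": 0,"tz": 0,"yaw": -8.1,"claw": 4},
  {"tx": 0,"ty": 0,"tz": 0,"yaw": -8.1,"claw": 4},
  {"tx": 0,"ty": 0,"tz": 0,"yaw": -8.1,"claw": 4},
  {"tx": 0,"ty": 0,"tz": 0,"yaw": -8.1,"claw": 4},
  {"tx": 0,"ty": 0,"tz": 0,"yaw": -8.1,"claw": 4},
  {"tx": 0,"ty": 0,"tz": 0,"yaw": -8,"claw": 4},
  {"tx": 0,"ty": 0,"tz": 0,"yaw": 0,"claw": 4},
])

```text
time_s: 8.0
position: [0.3561, -0.3132, 0.217]
tool_rot: [[0.994, 0.108, 0.0], [0.108, -0.994, -0.0], [0.0, 0.0, -1.0]]
ft_force: [1.1, 0.1, -1.0]
grip_width: 0.0399
gripper_force: 0.0
```

>>> servo_tool([
  {"tx": 0,"ty": 0,"tz": -4,"yaw": 0,"claw": 4},
  {"tx": -0.05,"ty": -0.05,"tz": -4,"yaw": 0,"claw": 4},
  {"tx": 0,"ty": 0,"tz": -4,"yaw": 0,"claw": 4},
  {"tx": 0,"ty": 0,"tz": -4,"yaw": 0,"claw": 4},
  {"tx": 0,"ty": 0,"tz": -3,"yaw": 0,"claw": 4},
  {"tx": 0,"ty": 0,"tz": -1.5,"yaw": 0,"claw": 4},
  {"tx": 0,"ty": 0,"tz": 0,"yaw": 0,"claw": 0.5},
  {"tx": 0,"ty": 0,"tz": 0,"yaw": 0,"claw": 0.5},
  {"tx": 0,"ty": 0,"tz": 0,"yaw": 0,"claw": 0.5},
  {"tx": 0,"ty": 0,"tz": 0,"yaw": 0,"claw": 0.5},
  {"tx": 0,"ty": 0,"tz": 0,"yaw": 0,"claw": 0.5},
  {"tx": 0,"ty": 0,"tz": 0,"yaw": 0,"claw": 0.5},
], newtons=60)

```text
time_s: 9.2
position: [0.3557, -0.3151, 0.0125]
tool_rot: [[0.994, 0.108, 0.001], [0.108, -0.994, -0.001], [0.001, 0.001, -1.0]]
ft_force: [-0.7, 0.7, 6.6]
grip_width: 0.009
gripper_force: 62.3
```

>>> servo_tool([
  {"tx": 0,"ty": 0,"tz": 2,"yaw": 0,"claw": 0.5},
  {"tx": 0,"ty": 0,"tz": 4,"yaw": 0,"claw": 0.5},
  {"tx": 0,"ty": 0,"tz": 4,"yaw": 0,"claw": 0.5},
  {"tx": 0,"ty": 0,"tz": 4,"yaw": 0,"claw": 0.5},
  {"tx": 0.9,"ty": 4,"tz": 0,"yaw": -0.1,"claw": 0.5},
  {"tx": 0.9,"ty": 4,"tz": 0,"yaw": -0.1,"claw": 0.5},
  {"tx": 0.9,"ty": 4,"tz": 0,"yaw": -0.1,"claw": 0.5},
  {"tx": 0.9,"ty": 4,"tz": 0,"yaw": -0.1,"claw": 0.5},
  {"tx": 0.9,"ty": 4,"tz": 0,"yaw": -0.1,"claw": 0.5},
  {"tx": 0.9,"ty": 4,"tz": 0,"yaw": -0.1,"claw": 0.5},
  {"tx": 0.9,"ty": 4,"tz": 0,"yaw": -0.1,"claw": 0.5},
  {"tx": 0.9,"ty": 4,"tz": 0,"yaw": -0.1,"claw": 0.5},
  {"tx": 0.9,"ty": 4,"tz": 0,"yaw": -0.1,"claw": 0.5},
  {"tx": 0.85,"ty": 3.9,"tz": 0,"yaw": -0.1,"claw": 0.5},
  {"tx": 0,"ty": 0,"tz": -4,"yaw": 0,"claw": 0.5},
  {"tx": 0,"ty": 0,"tz": -3,"yaw": 0,"claw": 0.5},
  {"tx": 0,"ty": 0,"tz": 0,"yaw": 0,"claw": 0.5},
  {"tx": 0,"ty": 0,"tz": 0,"yaw": 0,"claw": 0.5},
])

```text
time_s: 11.0
position: [0.4479, 0.0775, 0.0821]
tool_rot: [[0.996, 0.093, 0.005], [0.093, -0.996, -0.014], [0.004, 0.015, -1.0]]
ft_force: [4.7, -41.9, -3.5]
grip_width: 0.0091
gripper_force: 79.5
```

```bash
python3 look.py w6
python3 - <<'E'
from h import *
C=np.array([.4322,.2285]); v=np.array([-.0903,.9959]); w=np.array([.9959,.0903])
o=env.observe(); d=np.array(o['position'][:2])-C; print('tcp u,x',d@v,d@w,o['grip_width'])
vis=[]
for n in ['wrist','scene','side']:
    if n=='wrist': z=np.load('w6.npz'); im,P=z['im'],z['P']
    else: im,P=cloud(n); vis.append(im)
    for lo,hi in [(.045,.10)]:
        ok=(P[...,0]>.37)&(P[...,0]<.50)&(P[...,1]>.02)&(P[...,1]<.205)&(P[...,2]>lo)&(P[...,2]<hi)
        for c in comps(ok,60):
            Q=P[c]; uv=np.c_[(Q[:,:2]-C)@w,(Q[:,:2]-C)@v]; print(n,len(Q),'x',np.percentile(uv[:,0],[1,50,99]).round(4),'u',np.percentile(uv[:,1],[1,50,99]).round(4),'z',np.percentile(Q[:,2],[2,20,50,98]).round(4),rect(Q))
a=cv2.resize(cv2.imread('pics/w6.png'),(400,300)); b=cv2.resize(vis[1][120:270,180:330,::-1],(300,300))
cv2.imwrite('pics/c6.png',np.hstack([a,b]))
E
```

```text
11.05 [0.448  0.0774 0.0824] [ 0.093 -0.996  0.015] [0.512 0.086 0.237] 0.004047619047619047
tcp u,x -0.15187770874863313 0.002080406473684628 0.009276828616281074
wrist 21902 x [-0.0263  0.0108  0.0345] u [-0.1774 -0.1    -0.0334] z [0.0716 0.0741 0.0762 0.096 ] (array([444. , 127.4]), array([ 64.3, 154.8]), 5.09)
scene 893 x [-0.0279  0.0014  0.035 ] u [-0.1754 -0.1001 -0.0486] z [0.0656 0.0734 0.0758 0.0825] (array([445.9, 116.5]), array([ 64. , 132.9]), 5.3)
side 538 x [-0.0296 -0.0063  0.0329] u [-0.1809 -0.1198 -0.0318] z [0.0696 0.0743 0.0774 0.0972] (array([443.8, 125.8]), array([ 65.7, 157.9]), 5.02)
```

View pics/c6.png

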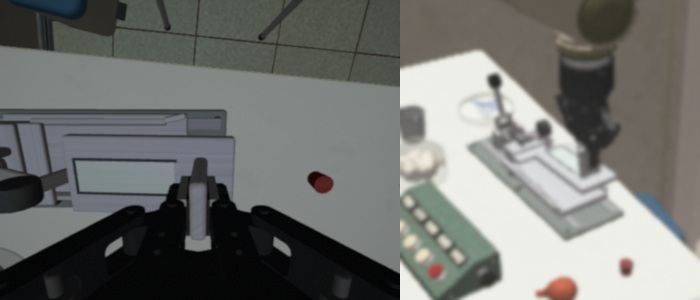

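The wrist crop shows the carrier at (150,170) over the channel with its front against the opened clip's foot at (35,190), and 42 N in y. I'll back off before lowering.

>>> servo_tool([
  {"tx": 0.2,"ty": -2,"tz": 0,"yaw": 0,"claw": 0.5},
  {"tx": 0.1,"ty": -1,"tz": 0,"yaw": 0,"claw": 0.5},
  {"tx": 0,"ty": 0,"tz": 0,"yaw": 0,"claw": 0.5},
  {"tx": 0,"ty": 0,"tz": 0,"yaw": 0,"claw": 0.5},
])

```text
time_s: 11.55
position: [0.4477, 0.0546, 0.0817]
tool_rot: [[0.996, 0.09, -0.0], [0.09, -0.996, 0.0], [-0.0, -0.0, -1.0]]
ft_force: [-0.4, 0.7, -1.9]
grip_width: 0.0093
gripper_force: 64.2
```

```bash
python3 look.py w7
cat > carr.py <<'E'
from h import *
import sys
C=np.array([.4322,.2285]); v=np.array([-.0903,.9959]); w=np.array([.9959,.0903])
o=env.observe(); d=np.array(o['position'][:2])-C; print('tcp u,x',(d@v).round(4),(d@w).round(4),o['position'][2],o['grip_width'],np.round(o['ft_force'],1))
lo,hi,umax=map(float,sys.argv[1:4])
for n in ['wrist','side','scene']:
    im,P=cloud(n)
    D=P[...,:2]-C; x,u=D@w,D@v
    ok=(abs(x)<.05)&(u>-.24)&(u<umax)&(P[...,2]>lo)&(P[...,2]<hi)
    for c in comps(ok,60):
        Q=P[c]; print(n,len(Q),'x',np.percentile(x[c],[1,99]).round(4),'u',np.percentile(u[c],[.5,99.5]).round(4),'z',np.percentile(Q[:,2],[2,20,50,98]).round(4),rect(Q))
    if n!='wrist':
        ok=(abs(x)<.04)&(u>-.06)&(u<.04)&(P[...,2]>.09)&(P[...,2]<.2)
        if ok.sum()>4: print(n,'clip high',ok.sum(),np.median(u[ok]).round(3),u[ok].min().round(3),P[ok].max(0).round(3))
        ok=(abs(x)<.04)&(u>.08)&(u<.16)&(P[...,2]>.1)&(P[...,2]<.2)
        print('knob u',np.median(u[ok]).round(4))
E
python3 carr.py .055 .09 -.05
```

```text
11.6 [0.4477 0.0547 0.0817] [ 0.091 -0.996 -0.   ] [0.513 0.061 0.236] 0.004098639455782313
tcp u,x -0.1744 -0.0003 0.0817278742557418 0.008823818362020128 [ 0.6  0.1 -1.1]
wrist 20912 x [-0.029   0.0319] u [-0.1983 -0.0706] z [0.075  0.0783 0.079  0.0806] (array([444.9,  94.8]), array([ 64. , 130.1]), 5.67)
wrist 1019 x [-0.0066  0.0088] u [-0.057 -0.05 ] z [0.0684 0.0756 0.0815 0.0874] (array([438. , 175.1]), array([16.4,  7.3]), 5.07)
side 551 x [-0.0326  0.0308] u [-0.2014 -0.0508] z [0.0703 0.0768 0.0788 0.0867] (array([442.7, 102.6]), array([ 66.3, 152.7]), 6.3)
knob u 0.1142
scene 874 x [-0.0306  0.0324] u [-0.1967 -0.0687] z [0.0738 0.0769 0.0787 0.0828] (array([445.4,  95.8]), array([ 64.2, 132.7]), 5.38)
scene clip high 9 -0.04 -0.047 [0.443 0.194 0.094]
knob u 0.1241
```

The clip has been pushed shut again (disc at u≈-0.05, z≈0.087), although step 1 was already held. I'll set the carrier down in the rear of the channel, with its front short of the foot, then reopen the clip.

>>> servo_tool([
  {"tx": 0,"ty": 0,"tz": -1.8,"yaw": -0.3,"claw": 0.5},
  {"tx": 0,"ty": 0,"tz": -1.8,"yaw": 0,"claw": 0.5},
  {"tx": -0.05,"ty": 0.6,"tz": 0,"yaw": 0,"claw": 0.5},
  {"tx": -0.05,"ty": 0.5,"tz": 0,"yaw": 0,"claw": 0.5},
  {"tx": 0,"ty": 0,"tz": -0.4,"yaw": 0,"claw": 0.5},
  {"tx": 0,"ty": 0,"tz": -0.3,"yaw": 0,"claw": 0.5},
  {"tx": 0,"ty": 0,"tz": -0.2,"yaw": 0,"claw": 0.5},
  {"tx": 0,"ty": 0,"tz": 0,"yaw": 0,"claw": 0.5},
  {"tx": 0,"ty": 0,"tz": 0,"yaw": 0,"claw": 0.5},
])

```text
time_s: 12.65
position: [0.447, 0.0651, 0.0368]
tool_rot: [[0.996, 0.085, 0.0], [0.085, -0.996, -0.0], [0.0, 0.0, -1.0]]
ft_force: [1.1, -0.5, -1.5]
grip_width: 0.0094
gripper_force: 64.2
```

```bash
python3 carr.py .0335 .042 -.03
```

```text
tcp u,x -0.1641 -0.0 0.03683192113333514 0.00938908375956462 [ 1.1 -0.5 -1.5]
wrist 16375 x [-0.0282  0.0312] u [-0.187  -0.0607] z [0.0335 0.0339 0.0343 0.0357] (array([444.1, 105.2]), array([ 63.1, 128.6]), 4.83)
wrist 356 x [-0.0137  0.0087] u [-0.0464 -0.041 ] z [0.0336 0.0342 0.037  0.0418] (array([433.6, 184.7]), array([24.4,  5.5]), 3.65)
side 286 x [-0.0314  0.0296] u [-0.189  -0.0618] z [0.0336 0.0341 0.0349 0.0405] (array([441.8, 102.3]), array([ 64.5, 131.5]), 6.11)
knob u 0.1133
scene 446 x [-0.0296  0.0314] u [-0.1871 -0.0586] z [0.0335 0.0341 0.0352 0.0388] (array([444.1, 106.3]), array([ 62.6, 129.8]), 4.97)
scene clip high 5 -0.041 -0.047 [0.444 0.194 0.093]
knob u 0.1242
```

>>> servo_tool([
  {"tx": 0,"ty": 0,"tz": 0,"yaw": 0,"claw": 4},
  {"tx": 0,"ty": 0,"tz": 0,"yaw": 0,"claw": 4},
  {"tx": 0,"ty": 0,"tz": 0,"yaw": 0,"claw": 4},
  {"tx": 0,"ty": 0,"tz": 4,"yaw": 0,"claw": 4},
  {"tx": 0,"ty": 0,"tz": 4,"yaw": 0,"claw": 4},
  {"tx": 0,"ty": 0,"tz": 4,"yaw": 8.2,"claw": 3.5},
  {"tx": -0.1,"ty": 1.2,"tz": 0,"yaw": 8.2,"claw": 3.5},
  {"tx": -0.1,"ty": 1.2,"tz": 0,"yaw": 8.2,"claw": 3.5},
  {"tx": -0.1,"ty": 1.2,"tz": 0,"yaw": 8.2,"claw": 3.5},
  {"tx": -0.1,"ty": 1.2,"tz": 0,"yaw": 8.2,"claw": 3.5},
  {"tx": -0.1,"ty": 1.2,"tz": 0,"yaw": 8.2,"claw": 3.5},
  {"tx": -0.1,"ty": 1.2,"tz": 0,"yaw": 8.2,"claw": 3.5},
  {"tx": -0.1,"ty": 1.2,"tz": 0,"yaw": 8.2,"claw": 3.5},
  {"tx": -0.1,"ty": 1.2,"tz": 0,"yaw": 8.2,"claw": 3.5},
  {"tx": -0.1,"ty": 1.2,"tz": 0,"yaw": 8.2,"claw": 3.5},
  {"tx": -0.03,"ty": 1,"tz": 0,"yaw": 8.3,"claw": 3.5},
  {"tx": 0,"ty": 0,"tz": 0,"yaw": 0,"claw": 3.5},
  {"tx": 0,"ty": 0,"tz": 0,"yaw": 0,"claw": 3.5},
])

```text
time_s: 14.6
position: [0.4375, 0.183, 0.1567]
tool_rot: [[-0.087, 0.996, -0.0], [0.996, 0.087, -0.0], [-0.0, -0.0, -1.0]]
ft_force: [-0.5, -0.3, -0.4]
grip_width: 0.0352
gripper_force: 0.0
```

```bash
python3 - <<'E'
from h import *
im,P=cloud('wrist'); ok=(abs(P[...,0]-.437)<.03)&(P[...,1]>.13)&(P[...,1]<.23)&(P[...,2]>.075)&(P[...,2]<.1)&(im.max(-1)<80)
for c in comps(ok,20): print(c.sum(),P[c].min(0).round(4),P[c].max(0).round(4))
E
python3 carr.py .0325 .042 -.05 | grep -v knob
```

```text
705 [0.4276 0.1744 0.075 ] [0.4448 0.2003 0.091 ]
tcp u,x -0.046 0.0013 0.15672878445006078 0.03519157421109538 [0.2 1.1 0.6]
wrist 6416 x [-0.031   0.0308] u [-0.1863 -0.0604] z [0.0326 0.0332 0.0338 0.0359] (array([443.3, 105. ]), array([ 63.6, 129.3]), 4.85)
side 353 x [-0.0313  0.0302] u [-0.1918 -0.0617] z [0.0326 0.0334 0.0345 0.0399] (array([446.2, 102.5]), array([ 69.9, 130.7]), 5.75)
side clip high 115 -0.053 -0.06 [0.468 0.194 0.2  ]
scene 257 x [-0.0298  0.0323] u [-0.1227 -0.0603] z [0.0326 0.0334 0.0345 0.0377] (array([441.2, 138. ]), array([63. , 63.2]), 2.17)
scene clip high 56 -0.038 -0.047 [0.467 0.197 0.199]
```

>>> servo_tool([
  {"tx": 0,"ty": 0,"tz": -3.5,"yaw": 0,"claw": 3.5},
  {"tx": -0.05,"ty": 0.1,"tz": -3.5,"yaw": 0,"claw": 3.5},
  {"tx": 0,"ty": 0,"tz": -3,"yaw": 0,"claw": 3.5},
  {"tx": 0,"ty": 0,"tz": -1,"yaw": 0,"claw": 3.5},
  {"tx": 0,"ty": 0,"tz": 0,"yaw": 0,"claw": 1},
  {"tx": 0,"ty": 0,"tz": 0,"yaw": 0,"claw": 1},
  {"tx": 0,"ty": 0,"tz": 0,"yaw": 0,"claw": 1},
  {"tx": 0,"ty": 0,"tz": 0,"yaw": 0,"claw": 1},
  {"tx": -0.02,"ty": 0.27,"tz": 0.86,"yaw": 0,"claw": 1},
  {"tx": -0.04,"ty": 0.41,"tz": 0.8,"yaw": 0,"claw": 1},
  {"tx": -0.05,"ty": 0.51,"tz": 0.74,"yaw": 0,"claw": 1},
  {"tx": -0.06,"ty": 0.63,"tz": 0.65,"yaw": 0,"claw": 1},
  {"tx": -0.06,"ty": 0.71,"tz": 0.55,"yaw": 0,"claw": 1},
  {"tx": -0.07,"ty": 0.78,"tz": 0.44,"yaw": 0,"claw": 1},
  {"tx": -0.08,"ty": 0.84,"tz": 0.31,"yaw": 0,"claw": 1},
  {"tx": -0.05,"ty": 0.58,"tz": 0.14,"yaw": 0,"claw": 1},
  {"tx": 0,"ty": 0,"tz": 0,"yaw": 0,"claw": 1},
  {"tx": 0,"ty": 0,"tz": 0,"yaw": 0,"claw": 1},
], newtons=30)

```text
time_s: 16.6
position: [0.4336, 0.2316, 0.0931]
tool_rot: [[-0.091, 0.996, 0.003], [0.996, 0.091, 0.001], [0.001, 0.003, -1.0]]
ft_force: [2.1, -1.7, 6.6]
grip_width: 0.0153
gripper_force: 30.8
```

>>> servo_tool([
  {"tx": 0,"ty": 0,"tz": 0,"yaw": 0,"claw": 4},
  {"tx": 0,"ty": 0,"tz": 0,"yaw": 0,"claw": 4},
  {"tx": 0,"ty": 0,"tz": 0,"yaw": 0,"claw": 4},
  {"tx": 0,"ty": 0,"tz": 4,"yaw": 0,"claw": 4},
  {"tx": 0,"ty": 0,"tz": 4.5,"yaw": 0,"claw": 4},
  {"tx": 0.13,"ty": -1.65,"tz": 0,"yaw": -8.2,"claw": 4},
  {"tx": 0.13,"ty": -1.65,"tz": 0,"yaw": -8.2,"claw": 4},
  {"tx": 0.13,"ty": -1.65,"tz": 0,"yaw": -8.2,"claw": 4},
  {"tx": 0.13,"ty": -1.65,"tz": 0,"yaw": -8.2,"claw": 4},
  {"tx": 0.13,"ty": -1.65,"tz": 0,"yaw": -8.2,"claw": 4},
  {"tx": 0.13,"ty": -1.65,"tz": 0,"yaw": -8.2,"claw": 4},
  {"tx": 0.13,"ty": -1.65,"tz": 0,"yaw": -8.2,"claw": 4},
  {"tx": 0.13,"ty": -1.65,"tz": 0,"yaw": -8.2,"claw": 4},
  {"tx": 0.15,"ty": -1.65,"tz": 0,"yaw": -8.2,"claw": 4},
  {"tx": 0.15,"ty": -1.8,"tz": 0,"yaw": -8.2,"claw": 4},
  {"tx": 0,"ty": 0,"tz": 0,"yaw": -8,"claw": 4},
  {"tx": 0,"ty": 0,"tz": 0,"yaw": 0,"claw": 4},
  {"tx": 0,"ty": 0,"tz": 0,"yaw": 0,"claw": 4},
])

```text
time_s: 18.4
position: [0.4461, 0.0651, 0.1766]
tool_rot: [[0.996, 0.094, -0.0], [0.094, -0.996, 0.0], [-0.0, -0.0, -1.0]]
ft_force: [-1.1, -0.1, 0.3]
grip_width: 0.04
gripper_force: 0.0
```

```bash
python3 carr.py .0325 .042 -.05
python3 - <<'E'
from h import *
for n in ('wrist','scene'):
    im,P=cloud(n); m=(abs(P[...,0]-.447)<.04)&(abs(P[...,1]-.064)<.03)&(P[...,2]>.06)&(P[...,2]<.09)
    for c in comps(m,15): print(n,rect(P[c]))
im,P=cloud('side'); m=(abs(P[...,0]-.43)<.03)&(abs(P[...,1]-.22)<.05)&(P[...,2]>.1)&(P[...,2]<.16); print('clip',m.sum(),P[m].max(0),P[m].mean(0))
E
```

```text
tcp u,x -0.164 -0.0009 0.17658971854462704 0.03999964736538833 [-1.1 -0.1  0.3]
wrist 7432 x [-0.0306  0.0311] u [-0.188  -0.0605] z [0.0326 0.0332 0.0338 0.0355] (array([443.7, 104.7]), array([ 63.7, 129.3]), 4.94)
side 351 x [-0.0317  0.0304] u [-0.1902 -0.0622] z [0.0327 0.0333 0.0344 0.0399] (array([443.2, 103.1]), array([ 64.8, 129.3]), 4.49)
side clip high 135 -0.003 -0.04 [0.456 0.252 0.138]
knob u 0.1137
scene 569 x [-0.0298  0.0324] u [-0.1867 -0.0633] z [0.0326 0.0333 0.0345 0.0386] (array([444.4, 105.3]), array([ 63.4, 128. ]), 5.05)
scene clip high 160 -0.007 -0.035 [0.456 0.253 0.139]
knob u 0.1243
wrist (array([447.6,  64.9]), array([35.2,  9.9]), 3.82)
scene (array([447.2,  66.3]), array([12., 34.]), 89.35)
clip 125 [0.45704524 0.25113221 0.13622702] [0.43204203 0.2181263  0.11772228]
```

>>> servo_tool([
  {"tx": 0.1,"ty": 0,"tz": -4,"yaw": 0,"claw": 4},
  {"tx": 0,"ty": 0,"tz": -4,"yaw": 0,"claw": 4},
  {"tx": 0,"ty": 0,"tz": -4,"yaw": 0,"claw": 4},
  {"tx": 0,"ty": 0,"tz": -1.95,"yaw": 0,"claw": 4},
  {"tx": 0,"ty": 0,"tz": 0,"yaw": 0,"claw": 0.5},
  {"tx": 0,"ty": 0,"tz": 0,"yaw": 0,"claw": 0.5},
  {"tx": 0,"ty": 0,"tz": 0,"yaw": 0,"claw": 0.5},
  {"tx": 0,"ty": 0,"tz": 0,"yaw": 0,"claw": 0.5},
  {"tx": 0,"ty": 0,"tz": 0,"yaw": 0,"claw": 0.5},
  {"tx": -0.09,"ty": 1,"tz": 0,"yaw": 0,"claw": 0.5},
  {"tx": -0.09,"ty": 1,"tz": 0,"yaw": 0,"claw": 0.5},
  {"tx": -0.09,"ty": 1,"tz": 0,"yaw": 0,"claw": 0.5},
  {"tx": -0.09,"ty": 1,"tz": 0,"yaw": 0,"claw": 0.5},
  {"tx": 0,"ty": 0,"tz": 0,"yaw": 0,"claw": 0.5},
], newtons=50)

```text
time_s: 20.1
position: [0.444, 0.1067, 0.0379]
tool_rot: [[0.996, 0.092, 0.002], [0.092, -0.996, 0.001], [0.002, -0.001, -1.0]]
ft_force: [0.1, 5.4, 7.5]
grip_width: 0.0093
gripper_force: 51.7
```

>>> servo_tool([
  {"tx": -0.05,"ty": 0.5,"tz": 0,"yaw": 0,"claw": 0.5},
  {"tx": -0.05,"ty": 0.5,"tz": 0,"yaw": 0,"claw": 0.5},
  {"tx": -0.05,"ty": 0.5,"tz": 0,"yaw": 0,"claw": 0.5},
  {"tx": -0.02,"ty": 0.2,"tz": 0,"yaw": 0,"claw": 0.5},
  {"tx": -0.02,"ty": 0.2,"tz": 0,"yaw": 0,"claw": 0.5},
  {"tx": 0,"ty": 0,"tz": 0,"yaw": 0,"claw": 0.5},
  {"tx": 0,"ty": 0,"tz": 0,"yaw": 0,"claw": 0.5},
])

```text
time_s: 20.8
position: [0.4423, 0.1246, 0.0379]
tool_rot: [[0.996, 0.091, 0.002], [0.091, -0.996, -0.0], [0.002, 0.0, -1.0]]
ft_force: [1.5, -1.7, 6.8]
grip_width: 0.009
gripper_force: 51.6
```

>>> servo_tool([
  {"tx": -0.01,"ty": 0.12,"tz": 0,"yaw": 0,"claw": 0.5},
  {"tx": -0.01,"ty": 0.12,"tz": 0,"yaw": 0,"claw": 0.5},
  {"tx": 0,"ty": 0,"tz": 0,"yaw": 0,"claw": 0.5},
])

```text
time_s: 21.1
position: [0.4421, 0.1265, 0.0379]
tool_rot: [[0.996, 0.091, 0.002], [0.091, -0.996, -0.001], [0.002, 0.001, -1.0]]
ft_force: [1.8, -6.4, 6.7]
grip_width: 0.0092
gripper_force: 51.6
```

>>> servo_tool([
  {"tx": -0.01,"ty": 0.1,"tz": 0,"yaw": 0,"claw": 0.5},
  {"tx": -0.01,"ty": 0.1,"tz": 0,"yaw": 0,"claw": 0.5},
  {"tx": 0,"ty": 0,"tz": 0,"yaw": 0,"claw": 0.5},
])

```text
time_s: 21.4
position: [0.4421, 0.1266, 0.0381]
tool_rot: [[0.996, 0.092, 0.002], [0.092, -0.996, -0.005], [0.002, 0.005, -1.0]]
ft_force: [0.2, -23.6, 9.8]
grip_width: 0.009
gripper_force: 52.2
```

```bash
python3 carr.py .0325 .042 -.021
```

```text
tcp u,x -0.1024 0.0007 0.0381451107355253 0.00901294061477128 [  0.2 -23.6   9.8]
wrist 14995 x [-0.027   0.0316] u [-0.1265 -0.0214] z [0.0327 0.0334 0.034  0.0354] (array([439.3, 154.7]), array([ 63.6, 106.3]), 5.3)
side 268 x [-0.0336  0.0308] u [-0.1295 -0.0223] z [0.0326 0.0334 0.0343 0.0398] (array([436.3, 152.4]), array([ 75.6, 109. ]), 6.22)
side clip high 144 -0.004 -0.06 [0.442 0.251 0.146]
knob u 0.1134
scene 316 x [-0.0303  0.0322] u [-0.1244 -0.0218] z [0.0327 0.0334 0.0345 0.0383] (array([439.6, 156.2]), array([ 63.3, 103.9]), 5.74)
scene clip high 249 -0.03 -0.06 [0.456 0.253 0.163]
knob u 0.1242
```

Home against the stop (24 N), with the clip still open. I ease off, release and go to the disc.

>>> servo_tool([
  {"tx": 0.02,"ty": -0.2,"tz": 0,"yaw": 0,"claw": 0.5},
  {"tx": 0,"ty": 0,"tz": 0,"yaw": 0,"claw": 0.5},
  {"tx": 0,"ty": 0,"tz": 0,"yaw": 0,"claw": 3},
  {"tx": 0,"ty": 0,"tz": 0,"yaw": 0,"claw": 3},
  {"tx": 0,"ty": 0,"tz": 0,"yaw": 0,"claw": 3},
  {"tx": 0.05,"ty": -0.5,"tz": 4,"yaw": 0,"claw": 3},
  {"tx": 0,"ty": 0,"tz": 5,"yaw": 0,"claw": 3.5},
  {"tx": 0,"ty": 0,"tz": 5,"yaw": 0,"claw": 3.5},
  {"tx": 0,"ty": 1.2,"tz": 1,"yaw": 8.2,"claw": 3.5},
  {"tx": -0.1,"ty": 1.2,"tz": 0,"yaw": 8.2,"claw": 3.5},
  {"tx": -0.1,"ty": 1.2,"tz": 0,"yaw": 8.2,"claw": 3.5},
  {"tx": -0.1,"ty": 1.2,"tz": 0,"yaw": 8.2,"claw": 3.5},
  {"tx": -0.1,"ty": 1.2,"tz": 0,"yaw": 8.2,"claw": 3.5},
  {"tx": -0.1,"ty": 1.2,"tz": 0,"yaw": 8.2,"claw": 3.5},
  {"tx": -0.1,"ty": 1.2,"tz": 0,"yaw": 8.2,"claw": 3.5},
  {"tx": -0.1,"ty": 1.2,"tz": 0,"yaw": 8.2,"claw": 3.5},
  {"tx": -0.1,"ty": 1.2,"tz": 0,"yaw": 8.2,"claw": 3.5},
  {"tx": -0.1,"ty": 0.9,"tz": 0,"yaw": 8.2,"claw": 3.5},
  {"tx": 0,"ty": 0,"tz": 0,"yaw": 8,"claw": 3.5},
  {"tx": 0,"ty": 0,"tz": 0,"yaw": 0,"claw": 3.5},
], newtons=30)

```text
time_s: 23.55
position: [0.4326, 0.2388, 0.1869]
tool_rot: [[-0.093, 0.996, -0.001], [0.996, 0.093, -0.0], [0.0, -0.001, -1.0]]
ft_force: [0.2, -0.4, 0.3]
grip_width: 0.0351
gripper_force: 0.0
```

```bash
python3 carr.py .0325 .042 -.021
python3 - <<'E'
from h import *
for n in ('wrist','side'):
    im,P=cloud(n); ok=(abs(P[...,0]-.433)<.03)&(P[...,1]>.19)&(P[...,1]<.28)&(P[...,2]>.10)&(P[...,2]<.145)&(im.max(-1)<80)
    for c in comps(ok,20): print(n,c.sum(),P[c].min(0).round(4),P[c].max(0).round(4))
E
```

```text
tcp u,x 0.0102 0.0014 0.18689593595707796 0.03512704046262045 [ 0.2 -0.4  0.3]
wrist 3251 x [-0.0316  0.0305] u [-0.1251 -0.0217] z [0.0326 0.0332 0.0337 0.0376] (array([438.3, 154.9]), array([ 63.5, 105.5]), 5.06)
side 275 x [-0.0317  0.0305] u [-0.1297 -0.0228] z [0.0326 0.0334 0.0344 0.0403] (array([441.1, 152.8]), array([ 67.9, 107.3]), 4.88)
side clip high 136 -0.003 -0.042 [0.457 0.249 0.199]
knob u 0.1133
scene 63 x [0.0139 0.0325] u [-0.0653 -0.0237] z [0.0328 0.0333 0.0345 0.0396] (array([459.2, 186.4]), array([18.8, 41.7]), 4.69)
scene 78 x [-0.0299 -0.0015] u [-0.0569 -0.0216] z [0.0325 0.0332 0.0346 0.0389] (array([419.8, 187.7]), array([27.6, 35.5]), 8.3)
scene clip high 145 0.003 -0.035 [0.456 0.252 0.199]
knob u 0.1244
wrist 767 [0.423  0.2236 0.1187] [0.4398 0.2533 0.1362]
```

>>> servo_tool([
  {"tx": -0.1,"ty": -0.05,"tz": -4,"yaw": 0,"claw": 3.5},
  {"tx": 0,"ty": 0,"tz": -4,"yaw": 0,"claw": 3.5},
  {"tx": 0,"ty": 0,"tz": -1.5,"yaw": 0,"claw": 3.5},
  {"tx": 0,"ty": 0,"tz": 0,"yaw": 0,"claw": 1},
  {"tx": 0,"ty": 0,"tz": 0,"yaw": 0,"claw": 1},
  {"tx": 0,"ty": 0,"tz": 0,"yaw": 0,"claw": 1},
  {"tx": 0,"ty": 0,"tz": 0,"yaw": 0,"claw": 1},
  {"tx": 0.05,"ty": -0.59,"tz": -0.07,"yaw": 0,"claw": 1},
  {"tx": 0.05,"ty": -0.59,"tz": -0.15,"yaw": 0,"claw": 1},
  {"tx": 0.08,"ty": -0.84,"tz": -0.31,"yaw": 0,"claw": 1},
  {"tx": 0.07,"ty": -0.78,"tz": -0.44,"yaw": 0,"claw": 1},
  {"tx": 0.06,"ty": -0.71,"tz": -0.55,"yaw": 0,"claw": 1},
  {"tx": 0.06,"ty": -0.63,"tz": -0.65,"yaw": 0,"claw": 1},
  {"tx": 0.05,"ty": -0.51,"tz": -0.74,"yaw": 0,"claw": 1},
  {"tx": 0.04,"ty": -0.41,"tz": -0.8,"yaw": 0,"claw": 1},
  {"tx": 0,"ty": 0,"tz": 0,"yaw": 0,"claw": 1},
  {"tx": 0,"ty": 0,"tz": 0,"yaw": 0,"claw": 1},
], newtons=30)

```text
time_s: 25.5
position: [0.4377, 0.1868, 0.0565]
tool_rot: [[-0.09, 0.996, 0.003], [0.996, 0.09, -0.0], [-0.001, 0.003, -1.0]]
ft_force: [0.6, -6.1, 3.8]
grip_width: 0.0153
gripper_force: 42.4
```

>>> servo_tool([
  {"tx": 0,"ty": 0,"tz": 0,"yaw": 0,"claw": 3.5},
  {"tx": 0,"ty": 0,"tz": 0,"yaw": 0,"claw": 3.5},
  {"tx": 0,"ty": 0,"tz": 0,"yaw": 0,"claw": 3.5},
  {"tx": 0,"ty": 0,"tz": 4,"yaw": 0,"claw": 3.5},
  {"tx": 0,"ty": 0,"tz": 4,"yaw": 0,"claw": 3.5},
  {"tx": -0.2,"ty": 2.5,"tz": 4,"yaw": 0,"claw": 4},
  {"tx": -0.2,"ty": 2.5,"tz": 3,"yaw": 0,"claw": 4},
  {"tx": 0,"ty": 0,"tz": 0,"yaw": 0,"claw": 4},
  {"tx": 0,"ty": 0,"tz": 0,"yaw": 0,"claw": 4},
])

```text
time_s: 26.4
position: [0.4323, 0.2375, 0.2049]
tool_rot: [[-0.092, 0.996, 0.0], [0.996, 0.092, 0.0], [-0.0, 0.0, -1.0]]
ft_force: [1.0, -0.3, -0.8]
grip_width: 0.0396
gripper_force: 0.0
```

```bash
python3 look.py w8; python3 carr.py .0325 .042 -.06
python3 - <<'E'
from h import *
for n in ('wrist','side','scene'):
    im,P=cloud(n); ok=(P[...,0]>.38)&(P[...,0]<.47)&(P[...,1]>.15)&(P[...,1]<.40)&(P[...,2]>.08)&(P[...,2]<.145)&(im.max(-1)<80)
    for c in comps(ok,8): print(n,c.sum(),P[c].min(0).round(4),P[c].max(0).round(4),P[c].mean(0).round(4))
E
```

```text
26.45 [0.4321 0.237  0.2041] [ 0.996  0.091 -0.002] [0.426 0.303 0.358] 0.004226190476190476
tcp u,x 0.0085 0.0007 0.2041373277559388 0.0400322887955917 [-0.  -0.1 -0. ]
wrist 1887 x [-0.0316  0.0305] u [-0.1264 -0.0604] z [0.0326 0.0331 0.0337 0.0391] (array([440.1, 135.2]), array([63.6, 67. ]), 5.15)
side 158 x [-0.032   0.0301] u [-0.1308 -0.0614] z [0.0326 0.0333 0.0344 0.0412] (array([439.4, 132.2]), array([64.4, 69.8]), 2.64)
side clip high 27 -0.044 -0.055 [0.445 0.195 0.097]
knob u 0.1132
scene clip high 49 -0.037 -0.049 [0.446 0.201 0.101]
knob u 0.1241
wrist 1139 [0.4128 0.3312 0.0802] [0.4313 0.3611 0.1295] [0.4221 0.346  0.1204]
wrist 462 [0.4277 0.1772 0.0807] [0.4436 0.2025 0.0986] [0.4357 0.1927 0.0931]
side 23 [0.4138 0.3308 0.1078] [0.4273 0.3485 0.1265] [0.4203 0.3402 0.1203]
side 24 [0.4282 0.1723 0.0819] [0.44   0.1869 0.098 ] [0.4322 0.1783 0.0886]
scene 60 [0.4299 0.1793 0.0839] [0.446  0.2035 0.0993] [0.4375 0.1927 0.0938]
scene 86 [0.4133 0.3383 0.1131] [0.4317 0.3626 0.1304] [0.4221 0.352  0.1248]
```

View pics/w8.png

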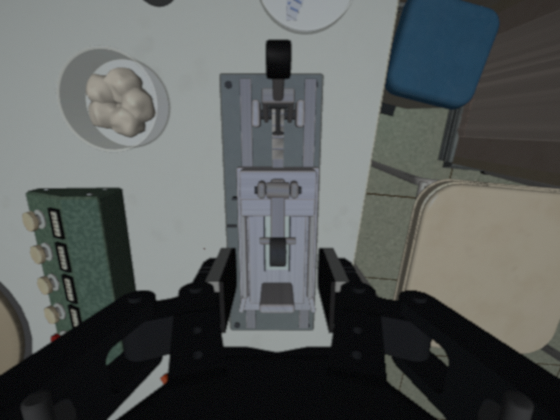

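The wrist view shows the clip foot down on the carrier (disc at (278,250)), the knob at (278,58) and the line and pointer at about (232,225). The clip disc top has risen 8 mm against the empty-shut height, which fits 0.13 rad. Next is the knob.

>>> servo_tool([
  {"tx": -0.3,"ty": 3.7,"tz": 0,"yaw": 0,"claw": 4},
  {"tx": -0.3,"ty": 3.7,"tz": 0,"yaw": 0,"claw": 4},
  {"tx": -0.4,"ty": 3.65,"tz": 0,"yaw": 0,"claw": 4},
  {"tx": 0,"ty": 0,"tz": -4,"yaw": 0,"claw": 4},
  {"tx": 0,"ty": 0,"tz": -4,"yaw": 0,"claw": 4},
  {"tx": 0,"ty": 0,"tz": -3,"yaw": 0,"claw": 4},
  {"tx": 0,"ty": 0,"tz": -1,"yaw": 0,"claw": 4},
  {"tx": 0,"ty": 0,"tz": 0,"yaw": 0,"claw": 1.2},
  {"tx": 0,"ty": 0,"tz": 0,"yaw": 0,"claw": 1.2},
  {"tx": 0,"ty": 0,"tz": 0,"yaw": 0,"claw": 1.2},
  {"tx": 0,"ty": 0,"tz": 0,"yaw": 0,"claw": 1.2},
], newtons=35)

```text
time_s: 27.85
position: [0.4231, 0.3478, 0.0859]
tool_rot: [[-0.091, 0.996, 0.002], [0.996, 0.091, 0.001], [0.0, 0.002, -1.0]]
ft_force: [1.2, -0.7, -3.5]
grip_width: 0.0172
gripper_force: 38.5
```

Knob held. First stroke to the end, then back.

>>> servo_tool([
  {"tx": 0.07,"ty": -0.83,"tz": 0.25,"yaw": 0,"claw": 1.2},
  {"tx": 0.08,"ty": -0.85,"tz": 0.18,"yaw": 0,"claw": 1.2},
  {"tx": 0.08,"ty": -0.86,"tz": 0.1,"yaw": 0,"claw": 1.2},
  {"tx": 0.08,"ty": -0.86,"tz": 0.04,"yaw": 0,"claw": 1.2},
  {"tx": 0.08,"ty": -0.86,"tz": -0.04,"yaw": 0,"claw": 1.2},
  {"tx": 0.08,"ty": -0.86,"tz": -0.1,"yaw": 0,"claw": 1.2},
  {"tx": 0.08,"ty": -0.85,"tz": -0.18,"yaw": 0,"claw": 1.2},
  {"tx": 0.07,"ty": -0.83,"tz": -0.25,"yaw": 0,"claw": 1.2},
  {"tx": 0.01,"ty": -0.15,"tz": -0.05,"yaw": 0,"claw": 1.2},
  {"tx": 0,"ty": 0,"tz": 0,"yaw": 0,"claw": 1.2},
  {"tx": 0,"ty": 0,"tz": 0,"yaw": 0,"claw": 1.2},
])

```text
time_s: 28.95
position: [0.4294, 0.2792, 0.086]
tool_rot: [[-0.09, 0.996, 0.002], [0.996, 0.09, 0.003], [0.003, 0.003, -1.0]]
ft_force: [-1.4, 6.9, 1.7]
grip_width: 0.0173
gripper_force: 37.1
```

>>> servo_tool([
  {"tx": -0.08,"ty": 0.98,"tz": 0.3,"yaw": 0,"claw": 1.2},
  {"tx": -0.08,"ty": 0.85,"tz": 0.18,"yaw": 0,"claw": 1.2},
  {"tx": -0.08,"ty": 0.86,"tz": 0.1,"yaw": 0,"claw": 1.2},
  {"tx": -0.08,"ty": 0.86,"tz": 0.04,"yaw": 0,"claw": 1.2},
  {"tx": -0.08,"ty": 0.86,"tz": -0.04,"yaw": 0,"claw": 1.2},
  {"tx": -0.08,"ty": 0.86,"tz": -0.1,"yaw": 0,"claw": 1.2},
  {"tx": -0.08,"ty": 0.85,"tz": -0.18,"yaw": 0,"claw": 1.2},
  {"tx": -0.07,"ty": 0.83,"tz": -0.25,"yaw": 0,"claw": 1.2},
  {"tx": 0,"ty": 0,"tz": 0,"yaw": 0,"claw": 1.2},
  {"tx": 0,"ty": 0,"tz": 0,"yaw": 0,"claw": 1.2},
])

```text
time_s: 29.95
position: [0.4232, 0.3471, 0.0859]
tool_rot: [[-0.091, 0.996, 0.001], [0.996, 0.091, -0.002], [-0.002, 0.001, -1.0]]
ft_force: [2.4, -12.7, 12.5]
grip_width: 0.0172
gripper_force: 38.6
```

```bash
cat > stg.py <<'E'
from h import *
C=np.array([.4322,.2285]); v=np.array([-.0903,.9959]); w=np.array([.9959,.0903])
# stage advance: bridge block leading (+y) edge and -y end of floor; clip disc
for n in ('side','scene'):
    im,P=cloud(n); D=P[...,:2]-C; x,u=D@w,D@v; z=P[...,2]
    ok=(abs(x)<.045)&(u>-.09)&(u<.06)&(z>.038)&(z<.05); r=''
    if ok.sum()>20: r=np.percentile(u[ok],[2,98]).round(4)
    ok=(abs(x)<.03)&(u>-.12)&(u<.03)&(z>.075)&(z<.105)&(im.max(-1)<80)
    print(n,'bridge u',r,'disc',np.percentile(u[ok],[5,50,95]).round(4) if ok.sum()>5 else '',P[ok].max(0).round(3) if ok.sum() else '')
    ok=(x>-.066)&(x<-.040)&(u>-.1)&(u<.08)&(im.max(-1)<70)&(z<.03)&(z>.005)
    for c in comps(ok,2): print('  dark side',c.sum(),x[c].mean().round(4),u[c].mean().round(4),z[c].mean().round(4))
E
python3 stg.py
```

```text
side bridge u [-0.0627  0.0164] disc [-0.066  -0.0614 -0.0535] [0.441 0.179 0.097]
scene bridge u [-0.0267  0.0126] disc [-0.1099 -0.1083 -0.1075] [0.458 0.122 0.081]
  dark side 4 -0.0517 -0.0369 0.0109
  dark side 4 -0.0456 -0.013 0.0172
```

Pointer 24 mm from the line, so the stage is at about 0.011 and two more strokes are needed.

>>> servo_tool([
  {"tx": 0.07,"ty": -0.83,"tz": 0.25,"yaw": 0,"claw": 1.2},
  {"tx": 0.08,"ty": -0.85,"tz": 0.18,"yaw": 0,"claw": 1.2},
  {"tx": 0.08,"ty": -0.86,"tz": 0.1,"yaw": 0,"claw": 1.2},
  {"tx": 0.08,"ty": -0.86,"tz": 0.04,"yaw": 0,"claw": 1.2},
  {"tx": 0.08,"ty": -0.86,"tz": -0.04,"yaw": 0,"claw": 1.2},
  {"tx": 0.08,"ty": -0.86,"tz": -0.1,"yaw": 0,"claw": 1.2},
  {"tx": 0.08,"ty": -0.85,"tz": -0.18,"yaw": 0,"claw": 1.2},
  {"tx": 0.07,"ty": -0.83,"tz": -0.25,"yaw": 0,"claw": 1.2},
  {"tx": 0.01,"ty": -0.15,"tz": -0.05,"yaw": 0,"claw": 1.2},
  {"tx": 0,"ty": 0,"tz": 0,"yaw": 0,"claw": 1.2},
  {"tx": 0,"ty": 0,"tz": 0,"yaw": 0,"claw": 1.2},
])

```text
time_s: 31.15
position: [0.4293, 0.28, 0.085]
tool_rot: [[-0.09, 0.996, 0.001], [0.996, 0.09, 0.004], [0.004, 0.002, -1.0]]
ft_force: [1.2, 6.9, 5.5]
grip_width: 0.0175
gripper_force: 37.2
```

>>> servo_tool([
  {"tx": -0.08,"ty": 0.98,"tz": 0.3,"yaw": 0,"claw": 1.2},
  {"tx": -0.08,"ty": 0.85,"tz": 0.18,"yaw": 0,"claw": 1.2},
  {"tx": -0.08,"ty": 0.86,"tz": 0.1,"yaw": 0,"claw": 1.2},
  {"tx": -0.08,"ty": 0.86,"tz": 0.04,"yaw": 0,"claw": 1.2},
  {"tx": -0.08,"ty": 0.86,"tz": -0.04,"yaw": 0,"claw": 1.2},
  {"tx": -0.08,"ty": 0.86,"tz": -0.1,"yaw": 0,"claw": 1.2},
  {"tx": -0.08,"ty": 0.85,"tz": -0.18,"yaw": 0,"claw": 1.2},
  {"tx": -0.07,"ty": 0.83,"tz": -0.25,"yaw": 0,"claw": 1.2},
  {"tx": 0,"ty": 0,"tz": 0,"yaw": 0,"claw": 1.2},
  {"tx": 0,"ty": 0,"tz": 0,"yaw": 0,"claw": 1.2},
])

```text
time_s: 32.15
position: [0.4233, 0.3457, 0.086]
tool_rot: [[-0.091, 0.996, 0.001], [0.996, 0.091, -0.005], [-0.006, 0.001, -1.0]]
ft_force: [3.8, -20.2, 13.9]
grip_width: 0.0174
gripper_force: 37.2
```

```bash
python3 stg.py
```

```text
side bridge u [-0.0741  0.0069] disc [-0.0776 -0.0734 -0.0644] [0.442 0.166 0.094]
scene bridge u [-0.038   0.0092] disc [-0.1196 -0.1194 -0.1189] [0.457 0.111 0.078]
  dark side 4 -0.0517 -0.0365 0.0122
  dark side 6 -0.0456 -0.0243 0.0191
```

>>> servo_tool([
  {"tx": 0.07,"ty": -0.83,"tz": 0.25,"yaw": 0,"claw": 1.2},
  {"tx": 0.08,"ty": -0.85,"tz": 0.18,"yaw": 0,"claw": 1.2},
  {"tx": 0.08,"ty": -0.86,"tz": 0.1,"yaw": 0,"claw": 1.2},
  {"tx": 0.08,"ty": -0.86,"tz": 0.04,"yaw": 0,"claw": 1.2},
  {"tx": 0.08,"ty": -0.86,"tz": -0.04,"yaw": 0,"claw": 1.2},
  {"tx": 0.08,"ty": -0.86,"tz": -0.1,"yaw": 0,"claw": 1.2},
  {"tx": 0.08,"ty": -0.85,"tz": -0.18,"yaw": 0,"claw": 1.2},
  {"tx": 0.07,"ty": -0.83,"tz": -0.25,"yaw": 0,"claw": 1.2},
  {"tx": 0.02,"ty": -0.25,"tz": -0.08,"yaw": 0,"claw": 1.2},
  {"tx": 0,"ty": 0,"tz": 0,"yaw": 0,"claw": 1.2},
  {"tx": 0,"ty": 0,"tz": 0,"yaw": 0,"claw": 1.2},
])

```text
time_s: 33.35
position: [0.4293, 0.2793, 0.0849]
tool_rot: [[-0.09, 0.996, 0.001], [0.996, 0.09, 0.003], [0.003, 0.002, -1.0]]
ft_force: [2.1, 6.0, 5.1]
grip_width: 0.0173
gripper_force: 35.2
```

>>> servo_tool([
  {"tx": -0.08,"ty": 0.98,"tz": 0.3,"yaw": 0,"claw": 1.2},
  {"tx": -0.08,"ty": 0.85,"tz": 0.18,"yaw": 0,"claw": 1.2},
  {"tx": -0.08,"ty": 0.86,"tz": 0.1,"yaw": 0,"claw": 1.2},
  {"tx": -0.08,"ty": 0.86,"tz": 0.04,"yaw": 0,"claw": 1.2},
  {"tx": -0.08,"ty": 0.86,"tz": -0.04,"yaw": 0,"claw": 1.2},
  {"tx": -0.08,"ty": 0.86,"tz": -0.1,"yaw": 0,"claw": 1.2},
  {"tx": -0.08,"ty": 0.85,"tz": -0.18,"yaw": 0,"claw": 1.2},
  {"tx": -0.07,"ty": 0.83,"tz": -0.25,"yaw": 0,"claw": 1.2},
  {"tx": 0,"ty": 0,"tz": 0,"yaw": 0,"claw": 1.2},
  {"tx": 0,"ty": 0,"tz": 0,"yaw": 0,"claw": 4},
  {"tx": 0,"ty": 0,"tz": 0,"yaw": 0,"claw": 4},
  {"tx": 0,"ty": 0,"tz": 0,"yaw": 0,"claw": 4},
  {"tx": 0,"ty": 0,"tz": 4,"yaw": 0,"claw": 4},
  {"tx": 0,"ty": 0,"tz": 4,"yaw": 0,"claw": 4},
  {"tx": 0,"ty": -3,"tz": 4,"yaw": 0,"claw": 4},
  {"tx": 0,"ty": -4,"tz": 2,"yaw": 0,"claw": 4},
  {"tx": 0,"ty": -4,"tz": 0,"yaw": 0,"claw": 4},
  {"tx": 0,"ty": 0,"tz": 0,"yaw": 0,"claw": 4},
  {"tx": 0,"ty": 0,"tz": 0,"yaw": 0,"claw": 4},
])

```text
time_s: 35.25
position: [0.4225, 0.2367, 0.2247]
tool_rot: [[-0.089, 0.996, -0.001], [0.996, 0.089, 0.0], [0.0, -0.001, -1.0]]
ft_force: [-0.6, 0.2, -0.3]
grip_width: 0.0398
gripper_force: 0.0
```

```bash
python3 stg.py; python3 carr.py .0325 .042 -.06; python3 look.py w9
python3 - <<'E'
from h import *
im,P=cloud('wrist'); C=np.array([.4322,.2285]); v=np.array([-.0903,.9959]); w=np.array([.9959,.0903])
D=P[...,:2]-C; x,u=D@w,D@v; z=P[...,2]
ok=(x>-.066)&(x<-.038)&(u>-.1)&(u<.08)&(im.max(-1)<75)&(z<.03)&(z>.005)
for c in comps(ok,4): print('dark',c.sum(),x[c].mean().round(4),u[c].mean().round(4),z[c].mean().round(4))
ok=(abs(x)<.03)&(z>.08)&(z<.14)&(im.max(-1)<80)
for c in comps(ok,30): print('knob/disc',u[c].min().round(4),u[c].max().round(4),P[c].max(0).round(4))
E
```

```text
side bridge u [-0.0857 -0.0075] disc [-0.09   -0.0844 -0.0757] [0.443 0.156 0.096]
scene bridge u [-0.0777 -0.001 ] disc [-0.0644 -0.0617 -0.0598] [0.446 0.17  0.093]
  dark side 6 -0.0494 -0.0358 0.0152
tcp u,x 0.0099 -0.0089 0.2243884329785887 0.04017507401995899 [0.2 0.5 0.6]
wrist 2507 x [-0.0316  0.0306] u [-0.1602 -0.0603] z [0.0326 0.0332 0.0338 0.0409] (array([441.6, 118.3]), array([ 63.6, 101.3]), 4.94)
side 253 x [-0.0332  0.0306] u [-0.1637 -0.0625] z [0.0326 0.0335 0.0344 0.0412] (array([444. , 115.9]), array([ 69.7, 103.4]), 9.47)
knob u 0.1131
knob u 0.1241
35.55 [0.4225 0.2375 0.2244] [ 0.996  0.092 -0.001] [0.416 0.303 0.378] 0.004077380952380952
dark 37 -0.0514 -0.0363 0.0164
knob/disc 0.1032 0.133 [0.4315 0.3613 0.1293]
knob/disc -0.0844 -0.06 [0.4472 0.1691 0.0988]
```

```bash
python3 -c "
from rig import env
print(env.close_job())"
```

```text
the job is handed in; nothing more can be done
None
```

I handed the job in at about 35.6 s: by camera the long carrier is home under the shut clip, the pointer is at the line after three strokes, and the lever is back at rest; the short carrier was not touched. On the way I knocked the clip shut with the carrier (42 N, step 1 already held) and reopened it, and the tool's reported z read about 31 mm low against the cameras and contact, so I corrected every z target for it. The verdict was not shown to me.

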